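# Load the spring dispenser with tins and lock its handle up

### The arm

A 6-joint arm with a two-finger parallel gripper is mounted at the origin on the work surface. World frame = base frame: x ahead of the robot, y to its left, z up, the work surface at z = 0. Lengths are in m, angles in degrees, forces in N, time in s.
With the tool pointing down it reaches from about 0.25 to 0.725 m from the base axis. Payload 9.7 kg.
Tool frame: the origin (TCP) lies where the fingers leave the gripper's body, on its centre line; the fingertips stand 73 mm ahead of it and the grasp point (between the pads) lies 54 mm ahead of it; y points along the fingers, x is the direction in which the jaws open and shut, and the axes are right-handed (so a half turn about y gives the same grasp; the last joint's range is limited). The gripper opens to 85 mm and grips with 20 to 120 N. Pads are 22 mm wide; open, the fingers measure 114 mm over their backs; the gripper's body (76 mm by 85 mm) begins 54 mm behind the grasp point. The pads swing forward as they close: fully open they stand 13 mm farther back than shut.
Start: joints at [65.776, 4.979, 10.078, 95.1, 0, 90], TCP at [0.226, 0.502, 0.304] pointing down, gripper open.
Joint ranges: [-179.16, 179.16], [-48.56, 103.87], [-65.8, 70.77], [-126.05, 130.52], [-82.76, 87.17], [-180, 180]. Speed limits (degrees/s): [127.2, 127.2, 147.25, 180, 180, 180].

### API

Orientations are given as [roll, pitch, yaw] about the fixed x, y, z axes, in that order (R = Rz(yaw) Ry(pitch) Rx(roll)).
In Python, from workcell import sensors, imaging, bot, models gives the robot as it stands.
- The arm moves only by the tool arm_command, never from a script. Its argument "rows" is one flat list of numbers, 7 for each row, row after row: the shift along the tool's x, y, z in cm, then the turn, a rotation vector about the tool's x, y, z in degrees, then the gripper's target within -1 to 1 (fully open at 1, half-way at 0, shut at -1). A call has 1 to 12 rows; each row is the pose to reach, as a shift and turn from the pose commanded when the call began, along the tool's axes at that moment; what a row does not reach only later rows make up. A row lasts 1/12 s, in which the tool goes at most 41.7 mm and 7.16 degrees, less where a joint would pass 70% of its speed; a pose out of reach is approached as far as the arm can. A call with a gripper value outside its range is refused whole. The fingers move at their own pace and stop on an object; "force" is the grip in N (left out, the last holds). Time passes only in rows, so rows that repeat a pose let the fingers close. It gives the time, the measured TCP pose, the force and the opening at its end, in the units of the state.
- sensors.get_obs(): the state, without advancing time (a new reading comes with each control period).
- imaging.camera(name): name is "side" or "top" or "wrist"; returns a dict with "pixels" (480x640x3 uint8, blue, green, red), "z_map" (480x640 float32, m along the optical axis (not along the pixel's ray), 0 where there is no reading), "camera_matrix" (3x3 intrinsics, pixels), "D" ([k1, k2, p1, p2, k3] as OpenCV has them; the pictures are not rectified), "world_from_camera" (4x4, takes a point from camera to world coordinates). Camera axes: x right, y up, looking along -z (the intrinsics and any distortion apply to the point x, -y, -z); pixel columns grow to the right and rows downward; lengths in m; the calibration is good to about 2 mm. A picture is of the moment at which its call begins.
- bot.job_done(): hands the job in, once; it reports no verdict.
Trained networks look in the newest picture that a camera, given by its name, has taken for a name from the list of things; names that differ only in an ending like _2 or _b are one class to them, and where a whole thing is asked for, a point or a joint stands for the part that bears it (a point fixed in the world has none). Each returns a list of dicts, best first, with "conf" (0 to 1); they miss things now and then, are a little off and sometimes report something else, mostly with a low value. They report only what shows in the picture. A call takes as long as a camera call. They do not tell look-alikes from the thing itself.
- models.search_frame(thing, camera): "extent" ([centre column, centre row, width, height] in pixels, round what is visible of it).
- models.spot_point(thing, camera): "location" ([column, row] in pixels: a listed point, or the origin of a listed thing).
The state is a dict: "time": time; "q": joint angles; "qd": joint speeds; "joint_efforts": joint torques, N m; "ee_pos": TCP position; "tcp_rot": TCP orientation; "wrist_force": force on the tool from outside, world axes, zero at the start; "torque": the same for the moment, N m; "opening": finger opening in m.
Only numpy, scipy, OpenCV 4.12 (cv2) and the standard library are available. Lean on these libraries where they do the work, as an engineer would, in place of code of your own. Each camera call takes 0.05 s, during which the arm holds its last target.

### The job

Lift the sealed glass jar off the dispenser's spring platform and stand it upright in the wooden tray. Then load every round steel tin on the slab into the dispenser, pressing each one flat down until the two catches snap over its lid, and only when all are in pull the dispenser's carrying handle straight up until its lock button clicks out. Leave the other things where they are and do not tip the jar over.

Things in the scene. Friction and masses are not known exactly. Their poses are not given: they have to be found in the camera images.
- caddy: tin dispenser, fixed; origin on the slab under the axis of its well, z up. Wooden base 10 mm thick, x +-62 mm, y -60 to 140 mm. Four 8 mm steel rods at x +-25.5, y +-25.5 mm guide the pile of tins with 2 mm play; they flare out at the top, 178 to 194 mm high. The gaps between rods at +y and -y (43 mm wide) are open for fingers. A square tube, 22 mm wide, 125 mm high, holds the handle at y 95 mm
- well (a point): on the well's axis, level with the flat underside of the two spring catches (158 mm above the slab); axes as the dispenser's
- catch (a point): point (25 mm from the well's axis, towards +x) of one of the two catches; the other is opposite, at -x. Each is a cone 14 mm high on a flat strip at x +-46 mm (22 mm wide, 174 mm high). A tin pushed down past them with 10 to 20 N spreads them; once its lid is 1 to 4 mm below their underside they snap back over it, and the platform lifts the pile back against them
- platform (a joint): how far the round spring platform has sunk, m: 0 at the top (its upper face then 156 mm above the slab, 2 mm below the catches), 0.140 at the bottom; springs up with about 4 N at the top and 11 N at the bottom; each tin pushed in sinks it by 22 mm
- handle (a joint): how far the telescoping carrying handle is pulled out, m: 0 to 0.03 at the start, 0.092 at its upper stop; stiff by about 4 N, it stays where it is left. It locks at 0.088
- handle_bar (a point): centre of the handle's dark wooden grip bar, 14 mm thick and 90 mm long along the dispenser's x axis, free all round but for the 13 mm tube that runs down from its middle; bar centre 160 mm above the slab with the handle fully in
- lock_button (a joint): brass lock button, 8 mm across, on the handle's inner tube, m: 0 pushed in (hidden in the outer tube), 0.009 clicked out through the hole in the outer tube's +x face; its spring pushes it out by itself once the handle is up at 0.088
- lock_hole (a point): centre of the lock hole in the outer tube's +x face, 113 mm above the slab
- jar: sealed glass jar, 44 mm across, 80 mm high, 0.1 to 0.2 kg; origin at the centre of its foot; z up. At the start it stands on the spring platform
- tray: fixed wooden tray, 150 mm (x) by 130 mm (y) outside, walls 6 mm thick and 30 mm high, floor 6 mm thick; origin under its centre on the slab; z up
- tin1: round closed steel tin with a flat lid, 60 mm across, 22 mm high, about 80 g; origin at the centre of its foot, z up; all tins are alike, four to six are there, standing on the slab
- tin2: round closed steel tin with a flat lid, 60 mm across, 22 mm high, about 80 g; origin at the centre of its foot, z up; all tins are alike, four to six are there, standing on the slab
- tin3: round closed steel tin with a flat lid, 60 mm across, 22 mm high, about 80 g; origin at the centre of its foot, z up; all tins are alike, four to six are there, standing on the slab
- tin4: round closed steel tin with a flat lid, 60 mm across, 22 mm high, about 80 g; origin at the centre of its foot, z up; all tins are alike, four to six are there, standing on the slab
- tin5: round closed steel tin with a flat lid, 60 mm across, 22 mm high, about 80 g; origin at the centre of its foot, z up; all tins are alike, four to six are there, standing on the slab
- tin6: round closed steel tin with a flat lid, 60 mm across, 22 mm high, about 80 g; origin at the centre of its foot, z up; all tins are alike, four to six are there, standing on the slab
- bowl: bystander: blue ceramic bowl, 130 mm across, 60 mm high
- paddle: bystander: wooden paddle, 280 mm long, lying flat
- mug: bystander: white mug, 80 mm across, 85 mm high
- spice_bottle: bystander: small brown glass bottle with a black cap, 42 mm across, 95 mm high
- egg_cup: bystander: small white open ceramic cup, 52 mm across, 50 mm high
Things that resemble listed ones, but are neither listed nor needed, are in the scene too. Leave any green or yellow look-alike of the jar alone.

How it is judged:
By the outcome, as a careful person would: the job done as asked, in the order asked, and still so for the second after the job is handed in, with the robot touching nothing.
Of tin1, tin2, tin3, tin4, tin5, tin6 only 4 to 6 are there at a start; the rules pass over those that are not, and their reading is None.
At some moment in a run one of tin1, tin2, tin3, tin4, tin5, tin6 may be knocked a few centimetres aside while the robot is not near it.
It also fails if it takes over 210 s, if anything falls off the work surface, if the arm or the gripper's body presses on something with over 40 N, if the wrist force passes 120 N, or if a joint passes its speed limit or range.

## Working session

There is one attempt and no reset: what is moved stays moved. The work goes in short steps, Python scripts to look and compute and a tool call to move; the robot and the scene stay as the last step left them, time stands still between calls to the robot, and variables do not carry over. Pictures are saved under pics/ and viewed, and the job is handed in when it is done.

Besides the shell and the picture viewer there is one more tool, called after ">>>" by a JSON object that holds its "name" and its "arguments", one argument or row to a line. arm_command: Moves the arm, as the interface text tells. Its arguments: {"type":"object","properties":{"rows":{"type":"array","items":{"type":"number"}},"force":{"type":"number"}},"required":["rows"]}

```bash
ls; mkdir -p pics
python3 - <<'E'
from workcell import sensors, imaging, bot, models
import cv2
print(sensors.get_obs())
for n in ["side","top","wrist"]:
    c=imaging.camera(n); cv2.imwrite(f"pics/{n}0.png",c["pixels"]); print(n,c["camera_matrix"],c["D"],c["world_from_camera"])
E
```

```text
pics
{'time': 0.0, 'q': array([6.57760210e+01, 5.01102190e+00, 1.00331871e+01, 9.50989814e+01,
       3.67089647e-03, 8.99992452e+01]), 'qd': array([-0.02255328, -0.02904934,  0.01034343, -0.00447696,  0.02550392,
       -0.06289875]), 'joint_efforts': array([-1.87658741e-03, -5.20385563e+01,  4.64807546e+01,  1.57444639e-02,
       -1.74616929e-05, -2.83339624e-06]), 'ee_pos': array([0.22559958, 0.50145363, 0.3031724 ]), 'tcp_rot': array([-8.99963281e+01,  7.68162213e-02,  6.57767759e+01]), 'wrist_force': array([ 0.31919614,  1.05534892, -0.4957327 ]), 'torque': array([-0.01068438, -0.02350639,  0.00234906]), 'opening': 0.085593726106577}
side [[612.87516884   0.         312.01670345]
 [  0.         612.87516884 239.21950254]
 [  0.           0.           1.        ]] [-0.14360191  0.          0.          0.          0.        ] [[-0.99087209  0.08728981 -0.10272777  0.45871023]
 [-0.13470421 -0.67065841  0.72943271  0.90630307]
 [-0.0052232   0.73661237  0.676295    0.97909134]
 [ 0.          0.          0.          1.        ]]
top [[445.65665584   0.         314.62479908]
 [  0.         445.65665584 245.12194476]
 [  0.           0.           1.        ]] [-0.10687895  0.          0.          0.          0.        ] [[ 0.06277256  0.97367761 -0.21911528  0.32047969]
 [-0.99802196  0.0604857  -0.01713627 -0.00803872]
 [-0.00343186  0.21975755  0.97554848  1.29409396]
 [ 0.          0.          0.          1.        ]]
wrist [[432.73835286   0.         319.78246414]
 [  0.         432.73835286 237.81104624]
 [  0.           0.           1.        ]] [-0.00907191  0.          0.          0.          0.        ] [[ 0.41099881 -0.86983116 -0.27289875  0.15680807]
 [ 0.91163456  0.3916426   0.12465349  0.53342656]
 [-0.00154872 -0.30001637  0.9539328   0.37294934]
 [ 0.          0.          0.          1.        ]]
```

View pics/top0.png

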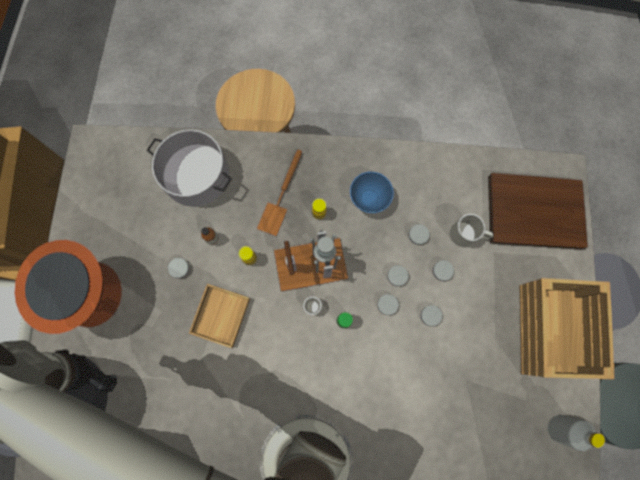

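View pics/side0.png

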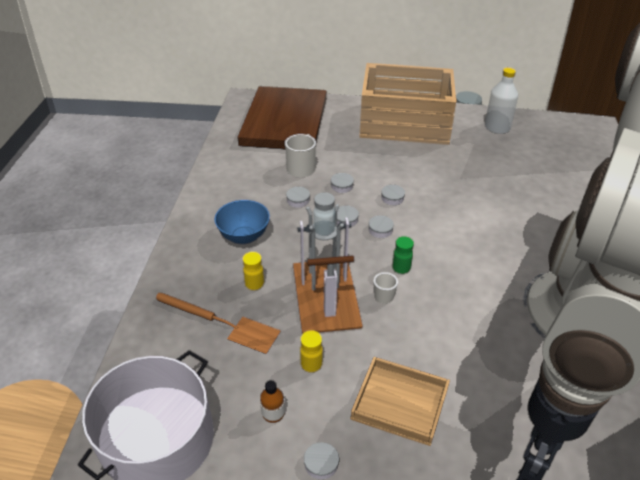

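View pics/wrist0.png

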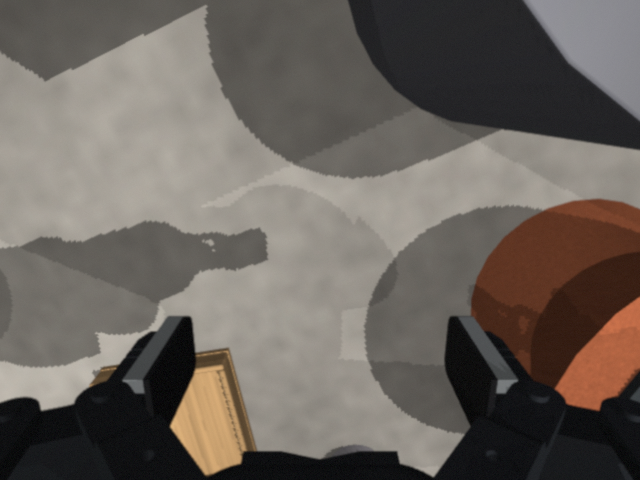

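```bash
cat > h.py <<'E'
from workcell import sensors, imaging, bot, models
import cv2, numpy as np
np.set_printoptions(precision=4,suppress=True)
def cloud(c):
    K=c["camera_matrix"];D=np.array(c["D"]);h,w=c["z_map"].shape
    u,v=np.meshgrid(np.arange(w),np.arange(h))
    p=cv2.undistortPoints(np.stack([u,v],-1).reshape(-1,1,2).astype(np.float64),K,D).reshape(h,w,2)
    d=c["z_map"].astype(float)
    P=np.stack([p[...,0]*d,-p[...,1]*d,-d],-1)
    T=c["world_from_camera"]
    W=P@T[:3,:3].T+T[:3,3]
    W[d<=0]=np.nan
    return W
def proj(c,X):
    T=np.linalg.inv(c["world_from_camera"]);p=np.atleast_2d(X)@T[:3,:3].T+T[:3,3]
    q=p*[1,-1,-1]
    return cv2.projectPoints(q.reshape(-1,1,3),np.zeros(3),np.zeros(3),c["camera_matrix"],np.array(c["D"]))[0].reshape(-1,2)
def rayz(c,px,z):
    K=c["camera_matrix"];D=np.array(c["D"])
    p=cv2.undistortPoints(np.array(px,float).reshape(-1,1,2),K,D).reshape(-1,2)
    d=np.c_[p[:,0],-p[:,1],-np.ones(len(p))]@c["world_from_camera"][:3,:3].T
    o=c["world_from_camera"][:3,3]
    return o+d*((z-o[2])/d[:,2])[:,None]
E
python3 - <<'E'
from h import *
for cam in ["top","side"]:
    c=imaging.camera(cam); W=cloud(c)
    np.save(f"W_{cam}.npy",W)
    for t in ["tin1","jar","tray","caddy","bowl","paddle","mug","spice_bottle","egg_cup"]:
        for r in models.search_frame(t,cam):
            u,v,w,h=r["extent"]; print(cam,t,round(r["conf"],2),np.round(r["extent"]),W[min(479,int(v)),min(639,int(u))])
    for t in ["well","catch","handle_bar","lock_hole","lock_button","platform","jar","tray","caddy","tin1"]:
        for r in models.spot_point(t,cam):
            u,v=r["location"]; print(cam,"pt",t,round(r["conf"],2),np.round([u,v],1),W[int(v),int(u)])
    z=W[...,2]; m=((z>0.016)&(z<0.028)).astype(np.uint8)
    n,l,s,ce=cv2.connectedComponentsWithStats(m)
    for i in range(1,n):
        if s[i,4]>60:
            P=W[l==i]; print("blob",s[i],P.mean(0),P.max(0)-P.min(0),cv2.minEnclosingCircle(P[:,:2].astype(np.float32)))
E
```

```text
top tin1 0.92 [445. 272.  19.  21.] [ 0.5488 -0.3655  0.026 ]
top tin1 0.89 [400. 274.  19.  21.] [ 0.5387 -0.2347  0.0221]
top tin1 0.85 [431. 315.  26.  24.] [ 0.4231 -0.3302  0.02  ]
top tin1 0.7 [179. 268.  18.  20.] [0.5132 0.4062 0.0216]
top tin1 0.68 [390. 306.  19.  20.] [ 0.4418 -0.2085  0.0216]
top tin1 0.62 [325. 247.  20.  17.] [ 0.5554 -0.0149  0.2344]
top tin1 0.59 [419. 235.  16.  22.] [ 0.6597 -0.2923  0.0194]
top jar 0.81 [319. 210.  17.  18.] [0.6952 0.0073 0.083 ]
top jar 0.79 [247. 257.  20.  16.] [0.5485 0.1999 0.0756]
top jar 0.73 [328. 249.  19.  19.] [ 0.553  -0.0199  0.2354]
top jar 0.45 [344. 320.  16.  19.] [ 0.3913 -0.0789  0.0797]
top jar 0.16 [313. 304.  16.  20.] [0.4385 0.0114 0.0071]
top tray 0.75 [219. 319.  60.  61.] [0.3781 0.2771 0.0012]
top tray 0.55 [178. 268.  16.  21.] [0.5128 0.4122 0.0214]
top tray 0.17 [292. 257.  14.  34.] [0.5398 0.0711 0.1602]
top caddy 0.85 [312. 261.  70.  64.] [0.5603 0.0221 0.0115]
top bowl 0.88 [371. 193.  43.  40.] [ 0.7843 -0.1472  0.0028]
top bowl 0.5 [280. 193.  48.  89.] [ 0.7683  0.131  -0.0008]
top paddle 0.8
[... 463 characters left out ...]
7.] [ 0.5302 -0.2351  0.0209]
top pt well 0.69 [324.2 252.6] [ 0.5429 -0.0132  0.2341]
top pt catch 0.64 [323.9 244.4] [ 0.5628 -0.0096  0.2333]
top pt catch 0.49 [208.1 237.1] [0.5999 0.3176 0.0714]
top pt handle_bar 0.71 [443.2 270.2] [ 0.5552 -0.3636  0.0222]
top pt handle_bar 0.48 [287.4 255.9] [0.5431 0.0813 0.1672]
top pt handle_bar 0.24 [324.6 242.9] [ 0.568  -0.0118  0.2331]
top pt lock_hole 0.66 [287.8 260. ] [0.5303 0.0804 0.1653]
top pt lock_hole 0.65 [324.1 252.6] [ 0.5429 -0.0132  0.2341]Traceback (most recent call last):
  File "<stdin>", line 9, in <module>
ValueError: it knows: bowl, caddy, catch, egg_cup, handle_bar, jar, lock_hole, mug, paddle, spice_bottle, tin, tray, well
```

Run:
```python
from h import *
print(sensors.get_obs()["time"])
for cam in ["top","side"]:
    c=imaging.camera(cam); W=cloud(c); np.save(f"W_{cam}.npy",W); np.save(f"c_{cam}.npy",c,allow_pickle=True)
    z=W[...,2]; m=((z>0.015)&(z<0.029)).astype(np.uint8)
    if cam=="side": m[:, 560:]=0
    n,l,s,ce=cv2.connectedComponentsWithStats(m)
    for i in range(1,n):
        if s[i,4]>60:
            P=W[l==i]; print(cam,"blob",s[i],P.mean(0),P.max(0)-P.min(0),cv2.minEnclosingCircle(P[:,:2].astype(np.float32)))
    # caddy base
    m=((z>0.006)&(z<0.0145)&(np.abs(W[...,0]-.54)<.15)&(np.abs(W[...,1]-.05)<.16)).astype(np.uint8)
    P=W[m>0]; print(cam,"base z",len(P))
    m=cv2.morphologyEx(m,cv2.MORPH_OPEN,np.ones((2,2)))
    n,l,s,ce=cv2.connectedComponentsWithStats(m)
    for i in range(1,n):
        if s[i,4]>150:
            P=W[l==i]; print("base",s[i],P.mean(0),cv2.minAreaRect(P[:,:2].astype(np.float32)))
    m=((z>0.15)&(z<0.21)&(np.abs(W[...,0]-.54)<.12)&(W[...,1]>.04)&(W[...,1]<.14)); P=W[m]; print("bar",len(P),P.mean(0),P[:,2].max(),cv2.minAreaRect(P[:,:2].astype(np.float32)))
    m=((z>0.215)&(z<0.25)&(np.abs(W[...,0]-.55)<.1)&(np.abs(W[...,1]+.01)<.08)); P=W[m]; print("jartop",len(P),P.mean(0),P[:,2].max(),cv2.minAreaRect(P[:,:2].astype(np.float32)))
    m=((z>0.02)&(z<0.036)&(np.abs(W[...,0]-.38)<.12)&(np.abs(W[...,1]-.27)<.12)); P=W[m]; print("tray",len(P),P.mean(0),cv2.minAreaRect(P[:,:2].astype(np.float32)))
```

```text
0.85
top blob [162 140  58  29 136] [0.8882 0.4393 0.0221] [0.0992 0.1736 0.014 ] ((0.8543648719787598, 0.4160699248313904), 0.09171010553836823)
top blob [281 149  20  42 175] [0.8428 0.1007 0.0185] [0.1367 0.0502 0.0119] ((0.8412413597106934, 0.10304445028305054), 0.07075272500514984)
top blob [489 174   5  60 109] [ 0.7733 -0.5121  0.0225] [0.1896 0.0077 0.0138] ((0.7700323462486267, -0.5124387741088867), 0.09487710893154144)
top blob [354 179  34  33 348] [ 0.7786 -0.1443  0.0222] [0.1027 0.1005 0.014 ] ((0.7696114778518677, -0.14337603747844696), 0.052636802196502686)
top blob [182 191  38  15  67] [0.7254 0.3578 0.0215] [0.0485 0.1096 0.013 ] ((0.7343745231628418, 0.3690934479236603), 0.05908724665641785)
top blob [409 225  20  20 297] [ 0.6592 -0.2913  0.0208] [0.0577 0.0561 0.0128] ((0.660125195980072, -0.29062849283218384), 0.030523214489221573)
top blob [168 257  20  21 310] [0.5156 0.4112 0.0212] [0.0599 0.0586 0.0116] ((0.5161862969398499, 0.4114439785480499), 0.03079342469573021)
top blob [433 260  21  20 329] [ 0.5569 -0.3646  0.0215] [0.0581 0.0589 0.0131] ((0.55704957
[... 4975 characters left out ...]
7] ((0.5148916840553284, 0.41113170981407166), 0.031111957505345345)
side base z 2939
base [ 295  263   68   71 2601] [nan nan nan] ((0.541414737701416, 0.06266838312149048), (0.12653668224811554, 0.24973708391189575), 13.14406967163086)
bar 336 [0.54   0.0809 0.1626] 0.17017199973038266 ((0.5398017168045044, 0.07891448587179184), (0.08776502311229706, 0.01600959524512291), 15.526040077209473)
jartop 330 [ 0.563  -0.0083  0.2312] 0.23923660285788484 ((0.5632572174072266, -0.013701532036066055), (0.03693303465843201, 0.04209132120013237), 7.402284145355225)
tray 1245 [0.3877 0.2786 0.0273] ((0.39759591221809387, 0.30927813053131104), (0.207367941737175, 0.1552196443080902), 74.68926239013672)
```

Run:
```python
import cv2,numpy as np
t=cv2.imread("pics/top0.png")[180:350,170:470]; cv2.imwrite("pics/t1.png",cv2.resize(t,None,fx=2.6,fy=2.6,interpolation=cv2.INTER_CUBIC))
t=cv2.imread("pics/side0.png")[150:350,200:460]; cv2.imwrite("pics/s1.png",cv2.resize(t,None,fx=3,fy=3,interpolation=cv2.INTER_CUBIC))
```

```text
(no output)
```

View pics/t1.png

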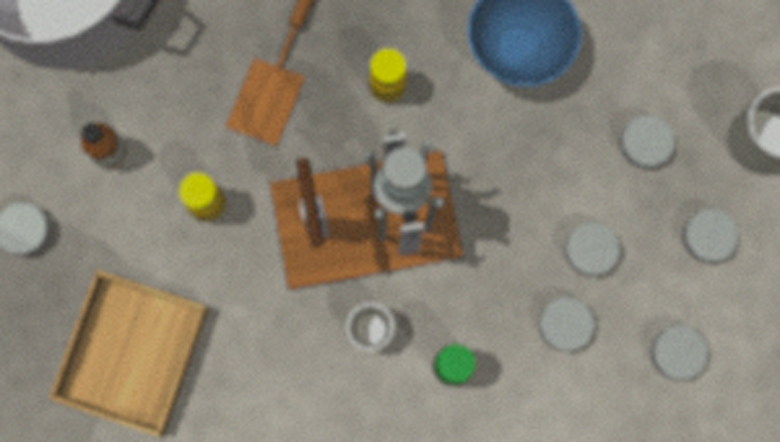

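View pics/s1.png

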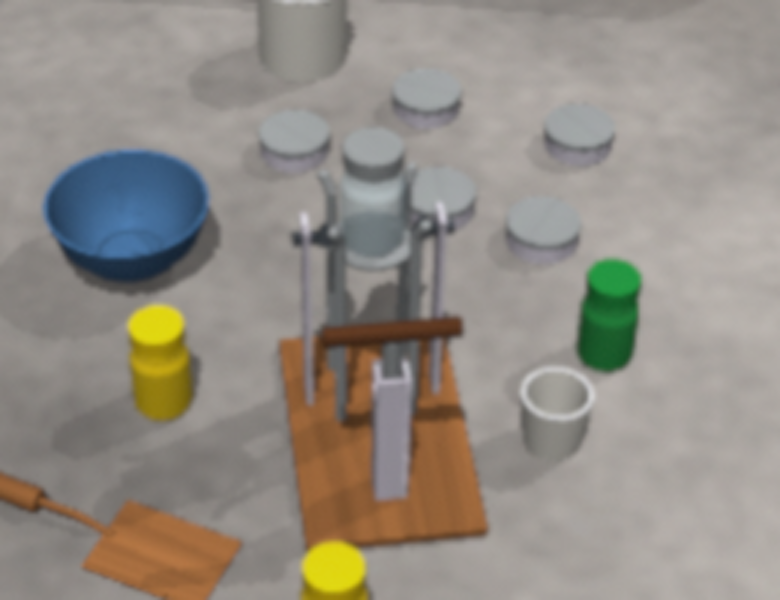

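```bash
cat >> h.py <<'E'
from scipy.spatial.transform import Rotation as R
def plan(pos,yaw=None):
    o=sensors.get_obs(); r=o["tcp_rot"]; Rc=R.from_euler("xyz",r,degrees=True)
    d=Rc.inv().apply(np.array(pos)-o["ee_pos"])*100
    out="cm %s"%np.round(d,2)
    if yaw is not None:
        Rt=R.from_euler("xyz",[-90,0,yaw],degrees=True)
        out+=" rv %s"%np.round((Rc.inv()*Rt).as_rotvec(degrees=True),2)
    print("t",round(o["time"],2),"pos",o["ee_pos"],"rpy",np.round(r,2),"F",np.round(o["wrist_force"],1),"open",round(o["opening"],4),"q",np.round(o["q"],1)); print("->",out)
E
python3 - <<'E'
from h import *
plan([.5617,-.0147,.41],104.2)
W=np.load("W_side.npy"); z=W[...,2]; uv=np.mgrid[0:480,0:640]
m=(z>0.02)&(z<0.036)&(uv[1]>340)&(uv[1]<460)&(uv[0]>350)&(uv[0]<450); P=W[m]; print(cv2.minAreaRect(P[:,:2].astype(np.float32)))
W=np.load("W_top.npy"); z=W[...,2]
m=(z>0.02)&(z<0.036)&(uv[1]>185)&(uv[1]<255)&(uv[0]>280)&(uv[0]<352); P=W[m]; print(cv2.minAreaRect(P[:,:2].astype(np.float32)))
E
```

```text
t 0.95 pos [0.2257 0.5016 0.3039] rpy [-90.    -0.    65.77] F [-0.2  0.1 -0.7] open 0.0856 q [65.8  5.  10.1 95.1  0.  90. ]
-> cm [-33.29 -10.61 -51.83] rv [ -0.   -38.43   0.  ]
((0.3866649866104126, 0.27383413910865784), (0.1336134821176529, 0.15038149058818817), 76.0315170288086)
((0.38491177558898926, 0.2736753523349762), (0.13250865042209625, 0.1518060714006424), 75.71454620361328)
```

>>> {"name": "arm_command", "arguments": {
  "rows": [-2, -4, -3, 0, -3, 0, 1, -5, -8, -8, 0, -8, 0, 1, -9, -10.6, -13, 0, -13, 0, 1, -12, -10.6, -18, 0, -19, 0, 1, -15, -10.6, -23, 0, -25, 0, 1, -18, -10.6, -28, 0, -32, 0, 1, -21, -10.6, -32.5, 0, -38.4, 0, 1, -24, -10.6, -37, 0, -38.4, 0, 1, -27, -10.6, -42, 0, -38.4, 0, 1, -30, -10.6, -47, 0, -38.4, 0, 1, -33.3, -10.6, -51.8, 0, -38.4, 0, 1, -33.3, -10.6, -51.8, 0, -38.4, 0, 1]
}}

```text
time: 1.95
ee_pos: [0.4763, 0.1145, 0.4074]
tcp_rot: [-90.0, -0.0, 104.2]
wrist_force: [1.8, 1.9, -0.3]
opening: 0.0851
```

Run:
```python
from h import *
plan([.5617,-.0147,.41],104.2)
```

```text
t 1.95 pos [0.4763 0.1145 0.4074] rpy [-90.05  -0.   104.17] F [ 1.8  1.9 -0.3] open 0.0851 q [ 13.5   0.4  17.2 106.7   0.   -0.7]
-> cm [-14.62  -0.26  -5.11] rv [ 0.05 -0.03  0.  ]
```

>>> {"name": "arm_command", "arguments": {
  "rows": [-4, -0.2, -1.5, 0, 0, 0, 1, -8, -0.2, -3, 0, 0, 0, 1, -12, -0.2, -4.2, 0, 0, 0, 1, -14.6, -0.2, -5.1, 0, 0, 0, 1, -14.6, -0.2, -5.1, 0, 0, 0, 1, -14.6, -0.2, -5.1, 0, 0, 0, 1]
}}

```text
time: 2.45
ee_pos: [0.5615, -0.0139, 0.4081]
tcp_rot: [-89.9, -0.0, 104.0]
wrist_force: [0.0, 0.3, -1.4]
opening: 0.0855
```

Run:
```python
from h import *
plan([.5617,-.0147,.41],104.2)
c=imaging.camera("wrist"); cv2.imwrite("pics/w1.png",c["pixels"]); W=cloud(c); np.save("W_w1.npy",W); np.save("c_w1.npy",c,allow_pickle=True)
z=W[...,2]
def b(n,m):
    P=W[m]; print(n,len(P),P.mean(0),P[:,2].max(),cv2.minAreaRect(P[:,:2].astype(np.float32)),cv2.minEnclosingCircle(P[:,:2].astype(np.float32)))
x,y=W[...,0],W[...,1]
b("jar",(z>.232)&(z<.25)&(abs(x-.56)<.05)&(abs(y+.014)<.05))
b("bar",(z>.15)&(z<.2)&(abs(x-.54)<.1)&(abs(y-.078)<.03))
```

```text
t 2.45 pos [ 0.5615 -0.0139  0.4081] rpy [-89.92  -0.03 104.02] F [ 0.   0.3 -1.4] open 0.0855 q [ -1.4  10.8  28.6 107.8   0.  -15.4]
-> cm [-0.08 -0.19  0.  ] rv [-0.08 -0.18  0.03]
jar 3394 [ 0.5635 -0.0143  0.2355] 0.23813894841865538 ((0.5643278360366821, -0.014080910012125969), (0.03937063738703728, 0.03914973884820938), 37.298179626464844) ((0.5643439888954163, -0.014043455943465233), 0.02017531543970108)
bar 2233 [0.5383 0.076  0.1646] 0.1681961302050058 ((0.5404519438743591, 0.07760055363178253), (0.09023800492286682, 0.013912966474890709), 14.275925636291504) ((0.5405070185661316, 0.07754036784172058), 0.04539661481976509)
```

View pics/w1.png

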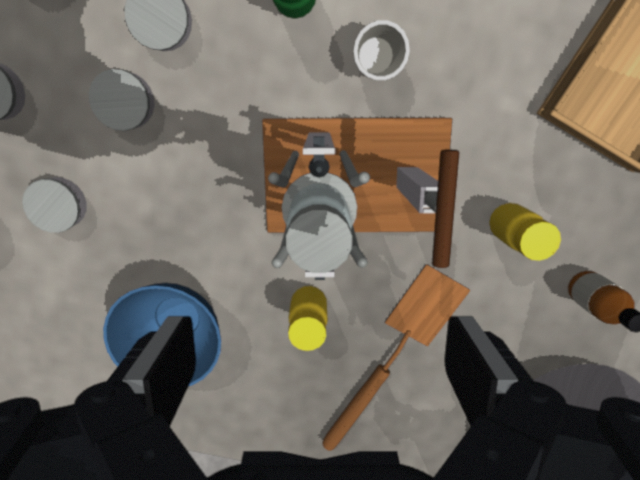

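Run:
```python
from h import *
W=np.load("W_w1.npy"); o=sensors.get_obs()
Rc=R.from_euler("xyz",[-90,0,o["tcp_rot"][2]],degrees=True).as_matrix()
T=(W-o["ee_pos"])@Rc
u=np.mgrid[0:480,0:640]
for s in (-1,1):
    m=(T[...,1]>.02)&(T[...,1]<.09)&(abs(T[...,2])<.05)&(abs(T[...,0])<.07)&(T[...,0]*s>.03)
    P=T[m]; 
    for lo in np.arange(.02,.08,.006):
        k=P[(P[:,1]>=lo)&(P[:,1]<lo+.006)]
        if len(k)>5: print(s,round(lo,3),len(k),np.percentile(k[:,0],[1,50,99]),np.percentile(k[:,2],[1,50,99]))
c=np.load("c_w1.npy",allow_pickle=True).item()
# catches/rods tops
yaw=np.radians(14.2);X=np.array([np.cos(yaw),np.sin(yaw)]);Y=np.array([-X[1],X[0]])
x=W[...,:2]-[.5640,-.0143]; cx=x@X; cy=x@Y; z=W[...,2]
for sx in (1,-1):
    m=(z>.165)&(z<.18)&(cx*sx>.04)&(cx*sx<.055)&(abs(cy)<.02); print("strip",sx,m.sum(),np.percentile(cx[m],[2,50,98]),np.percentile(cy[m],[2,50,98]),z[m].max())
    for sy in (1,-1):
        m=(z>.186)&(z<.205)&(cx*sx>.015)&(cx*sx<.05)&(cy*sy>.015)&(cy*sy<.05)&(np.hypot(cx,cy)>.03)
        print("rod",sx,sy,m.sum(),cx[m].mean(),cy[m].mean(),z[m].max())
```

```text
-1 0.02 955 [-0.0537 -0.0454 -0.0434] [-0.0016  0.0072  0.0108]
-1 0.026 994 [-0.0572 -0.0441 -0.0434] [-0.0095  0.0058  0.0102]
-1 0.032 1043 [-0.0572 -0.0441 -0.0433] [-0.0121  0.0054  0.0102]
-1 0.038 902 [-0.0573 -0.044  -0.0434] [-0.0119  0.0054  0.0102]
-1 0.044 768 [-0.0572 -0.0441 -0.0434] [-0.012   0.0055  0.0103]
-1 0.05 606 [-0.0559 -0.0442 -0.0436] [-0.0118  0.0052  0.0103]
-1 0.056 250 [-0.0494 -0.0441 -0.0436] [-0.0114 -0.0002  0.0096]
1 0.02 964 [0.041  0.0429 0.0512] [-0.0021  0.0069  0.0103]
1 0.026 1007 [0.041  0.0418 0.0549] [-0.0103  0.0055  0.01  ]
1 0.032 1033 [0.041  0.0418 0.0549] [-0.0124  0.0052  0.01  ]
1 0.038 903 [0.041  0.0417 0.0549] [-0.0121  0.0052  0.01  ]
1 0.044 791 [0.0411 0.0417 0.055 ] [-0.0121  0.0053  0.01  ]
1 0.05 642 [0.0411 0.0416 0.0538] [-0.0123  0.005   0.0099]
1 0.056 235 [0.0411 0.0415 0.0463] [-0.0114 -0.0009  0.0094]
strip 1 147 [0.0438 0.0462 0.0482] [-0.0103  0.0003  0.0109] 0.17576693377178448
rod 1 1 143 0.028092131054775683 0.029372363445018975 0.19499024745818894
rod 1 -1 144 0.028366898615842677 -0.02862676924173205 0.1944384717618159
strip -1 224 [-0.0481 -0.0463 -0.0442] [-0.0103  0.0001  0.0111] 0.1753233271750413
rod -1 1 148 -0.029833631445207377 0.029118765215782633 0.19483988683265607
rod -1 -1 145 -0.029786815378337637 -0.02871565342395319 0.1947800530732629
```

>>> {"name": "arm_command", "arguments": {
  "rows": [0, 3, -0.07, 0, 0, 0, 1, 0, 6.5, -0.07, 0, 0, 0, 1, 0, 10, -0.07, 0, 0, 0, 1, 0, 13, -0.07, 0, 0, 0, 1, 0, 15, -0.07, 0, 0, 0, 1, 0, 16, -0.07, 0, 0, 0, 1, 0, 16, -0.07, 0, 0, 0, 1, 0, 16, -0.07, 0, 0, 0, -0.5, 0, 16, -0.07, 0, 0, 0, -0.5, 0, 16, -0.07, 0, 0, 0, -0.5, 0, 16, -0.07, 0, 0, 0, -0.5, 0, 16, -0.07, 0, 0, 0, -0.5],
  "force": 30
}}

```text
time: 3.5
ee_pos: [0.5621, -0.0123, 0.2502]
tcp_rot: [-90.1, 0.0, 104.2]
wrist_force: [1.4, 0.4, 2.7]
opening: 0.0429
```

Run:
```python
from h import *
plan([.5622,-.0138,.31],104.2)
c=imaging.camera("side"); cv2.imwrite("pics/s2.png",cv2.resize(c["pixels"][100:320,200:480],None,fx=2.7,fy=2.7))
```

```text
t 3.5 pos [ 0.5621 -0.0123  0.2502] rpy [-90.12   0.03 104.17] F [1.4 0.4 2.7] open 0.0429 q [ -1.3   5.8   5.   89.1   0.  -15.4]
-> cm [-0.15 -5.98  0.01] rv [ 0.12 -0.03 -0.03]
```

View pics/s2.png

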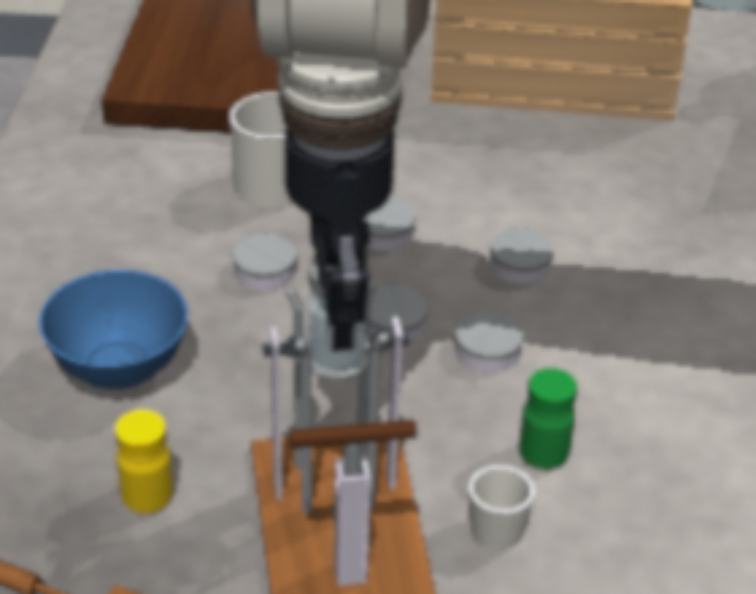

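Run:
```python
from h import *
plan([.386,.2738,.315],104.2)
plan([.386,.2738,.102],104.2)
```

```text
t 3.55 pos [ 0.5621 -0.0123  0.25  ] rpy [-90.11   0.02 104.17] F [ 1.7 -0.3  2.4] open 0.0429 q [ -1.3   5.8   5.   89.1   0.  -15.4]
-> cm [32.05 -6.53 10.05] rv [ 0.11 -0.03 -0.02]
t 3.55 pos [ 0.5621 -0.0123  0.25  ] rpy [-90.11   0.02 104.17] F [ 1.7 -0.3  2.4] open 0.0429 q [ -1.3   5.8   5.   89.1   0.  -15.4]
-> cm [32.06 14.77 10.09] rv [ 0.11 -0.03 -0.02]
```

>>> {"name": "arm_command", "arguments": {
  "rows": [0, -0.7, 0, 0, 0, 0, -0.5, 0, -2, 0, 0, 0, 0, -0.5, 0, -3.5, 0, 0, 0, 0, -0.5, 0, -5, 0, 0, 0, 0, -0.5, 0, -6.5, 0, 0, 0, 0, -0.5, 0, -6.5, 0, 0, 0, 0, -0.5]
}}

```text
time: 4.05
ee_pos: [0.5619, -0.0124, 0.3171]
tcp_rot: [-90.2, 0.1, 104.2]
wrist_force: [0.5, -0.5, -1.0]
opening: 0.0427
```

>>> {"name": "arm_command", "arguments": {
  "rows": [1, 0, 0.3, 0, 0, 0, -0.5, 3, 0, 1, 0, 0, 0, -0.5, 6, 0, 1.9, 0, 0, 0, -0.5, 9.5, 0, 3, 0, 0, 0, -0.5, 13, 0, 4.1, 0, 0, 0, -0.5, 16.5, 0, 5.2, 0, 0, 0, -0.5, 20, 0, 6.3, 0, 0, 0, -0.5, 23.5, 0, 7.4, 0, 0, 0, -0.5, 27, 0, 8.5, 0, 0, 0, -0.5, 30, 0, 9.4, 0, 0, 0, -0.5, 32.05, 0, 10.05, 0, 0, 0, -0.5, 32.05, 0, 10.05, 0, 0, 0, -0.5]
}}

```text
time: 5.05
ee_pos: [0.383, 0.2764, 0.3126]
tcp_rot: [-89.9, -0.0, 104.4]
wrist_force: [-0.3, 0.1, -2.1]
opening: 0.0424
```

>>> {"name": "arm_command", "arguments": {
  "rows": [0, 1, 0, 0, 0, 0, -0.5, 0, 4, 0, 0, 0, 0, -0.5, 0, 7, 0, 0, 0, 0, -0.5, 0, 10, 0, 0, 0, 0, -0.5, 0, 13, 0, 0, 0, 0, -0.5, 0, 16, 0, 0, 0, 0, -0.5, 0, 18.5, 0, 0, 0, 0, -0.5, 0, 19.5, 0, 0, 0, 0, -0.5, 0, 19.5, 0, 0, 0, 0, -0.5]
}}

```text
time: 5.8
ee_pos: [0.3844, 0.2721, 0.1157]
tcp_rot: [-89.7, 0.1, 104.1]
wrist_force: [-0.5, -0.3, -1.3]
opening: 0.0427
```

Run:
```python
from h import *
plan([.386,.2738,.102],104.2)
c=imaging.camera("side"); cv2.imwrite("pics/s3.png",cv2.resize(c["pixels"][200:480,250:570],None,fx=2.2,fy=2.2))
```

```text
t 5.8 pos [0.3844 0.2721 0.1157] rpy [-89.71   0.12 104.11] F [-0.5 -0.3 -1.3] open 0.0427 q [ 35.3  -4.9 -20.7  74.5  -0.   21.2]
-> cm [ 0.13  1.36 -0.21] rv [-0.29 -0.09 -0.12]
```

View pics/s3.png

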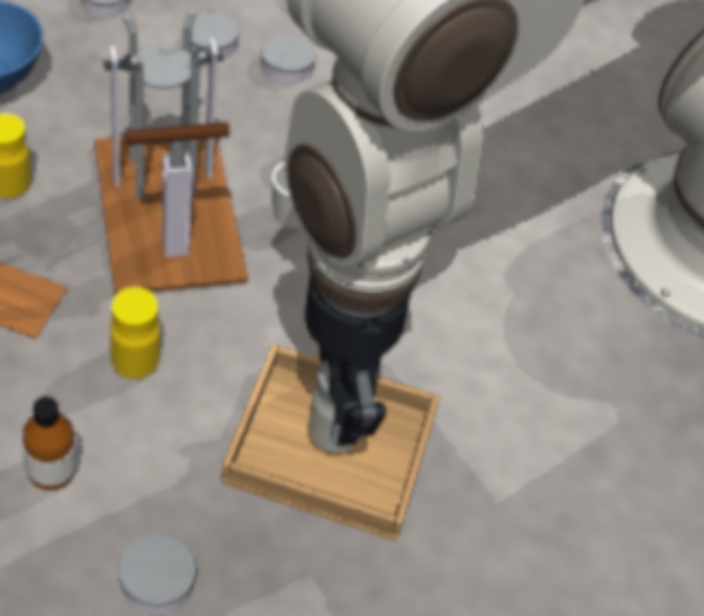

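Descend slowly until contact.

>>> {"name": "arm_command", "arguments": {
  "rows": [0, 0.4, 0, 0, 0, 0, -0.5, 0, 0.8, 0, 0, 0, 0, -0.5, 0, 1.1, 0, 0, 0, 0, -0.5, 0, 1.3, 0, 0, 0, 0, -0.5, 0, 1.3, 0, 0, 0, 0, -0.5]
}}

```text
time: 6.27
ee_pos: [0.3857, 0.2738, 0.106]
tcp_rot: [-90.0, -0.0, 104.2]
wrist_force: [0.6, -0.9, -1.9]
opening: 0.0427
```

>>> {"name": "arm_command", "arguments": {
  "rows": [0, 0.15, 0, 0, 0, 0, -0.5, 0, 0.3, 0, 0, 0, 0, -0.5, 0, 0.3, 0, 0, 0, 0, -0.5]
}}

```text
time: 6.52
ee_pos: [0.3856, 0.2738, 0.1028]
tcp_rot: [-90.0, 0.0, 104.2]
wrist_force: [-0.3, -0.7, -1.4]
opening: 0.0428
```

>>> {"name": "arm_command", "arguments": {
  "rows": [0, 0.1, 0, 0, 0, 0, -0.5, 0, 0.2, 0, 0, 0, 0, -0.5, 0, 0.2, 0, 0, 0, 0, -0.5]
}}

```text
time: 6.77
ee_pos: [0.3857, 0.2738, 0.1009]
tcp_rot: [-90.0, 0.0, 104.2]
wrist_force: [-0.4, 0.1, -2.1]
opening: 0.0431
```

>>> {"name": "arm_command", "arguments": {
  "rows": [0, 0.1, 0, 0, 0, 0, -0.5, 0, 0.2, 0, 0, 0, 0, -0.5, 0, 0.2, 0, 0, 0, 0, -0.5]
}}

```text
time: 7.02
ee_pos: [0.3857, 0.2738, 0.1008]
tcp_rot: [-90.1, -0.0, 104.2]
wrist_force: [-6.5, -4.9, 16.0]
opening: 0.0428
```

>>> {"name": "arm_command", "arguments": {
  "rows": [0, -0.15, 0, 0, 0, 0, -0.5, 0, -0.15, 0, 0, 0, 0, 0.3, 0, -0.15, 0, 0, 0, 0, 1, 0, -0.15, 0, 0, 0, 0, 1, 0, -0.15, 0, 0, 0, 0, 1, 0, -2, 0, 0, 0, 0, 1, 0, -5, 0, 0, 0, 0, 1, 0, -9, 0, 0, 0, 0, 1, 0, -13, 0, 0, 0, 0, 1, 0, -17, 0, 0, 0, 0, 1, 0, -21, 0, 0, 0, 0, 1, 0, -21, 0, 0, 0, 0, 1]
}}

```text
time: 8.02
ee_pos: [0.3866, 0.2744, 0.3167]
tcp_rot: [-90.5, -0.2, 104.2]
wrist_force: [0.7, 0.3, 0.8]
opening: 0.0858
```

Run:
```python
from h import *
plan([.516,.4115,.20],104.2)
c=imaging.camera("side"); cv2.imwrite("pics/s4.png",cv2.resize(c["pixels"][200:480,250:570],None,fx=2.2,fy=2.2))
```

```text
t 8.02 pos [0.3866 0.2744 0.3167] rpy [-90.54  -0.21 104.18] F [0.7 0.3 0.8] open 0.0858 q [35.4 -5.6  1.  96.   0.  21.2]
-> cm [ 10.08  11.86 -15.79] rv [ 0.54 -0.03  0.21]
```

View pics/s4.png

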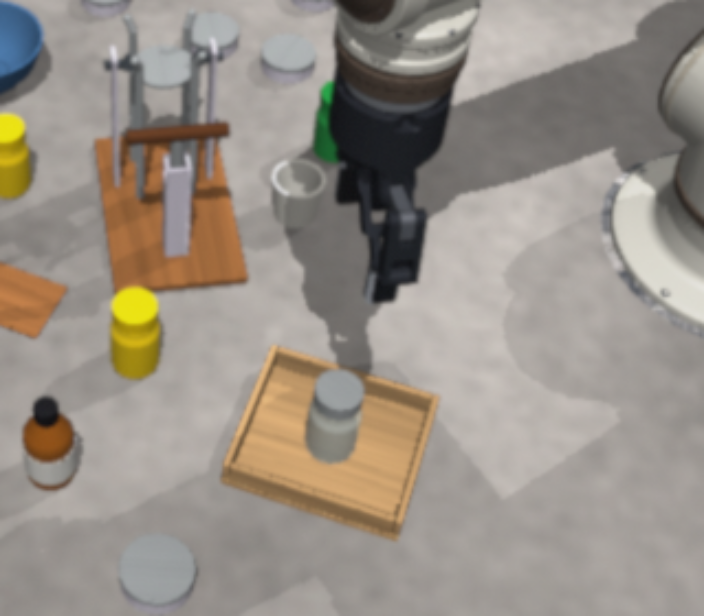

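>>> {"name": "arm_command", "arguments": {
  "rows": [1, 0.5, -1.6, 0, 0, 0, 1, 3, 2, -4.7, 0, 0, 0, 1, 5, 4, -7.9, 0, 0, 0, 1, 7, 6, -11, 0, 0, 0, 1, 9, 8, -14.2, 0, 0, 0, 1, 10.1, 10, -15.8, 0, 0, 0, 1, 10.1, 11.9, -15.8, 0, 0, 0, 1, 10.1, 11.9, -15.8, 0, 0, 0, 1, 10.1, 11.9, -15.8, 0, 0, 0, 1]
}}

```text
time: 8.82
ee_pos: [0.5134, 0.4098, 0.1879]
tcp_rot: [-89.8, 0.1, 104.2]
wrist_force: [-0.5, 0.1, 1.8]
opening: 0.0854
```

```bash
cat >> h.py <<'E'
def tinlook(xy,name,r=.07,bias=True):
    c=imaging.camera("wrist"); cv2.imwrite(f"pics/{name}.png",c["pixels"]); W=cloud(c)
    o=sensors.get_obs(); Rc=R.from_euler("xyz",o["tcp_rot"],degrees=True).as_matrix()
    z=W[...,2]; T=(W-o["ee_pos"])@Rc
    m=(z>.014)&(z<.03)&(np.hypot(W[...,0]-xy[0],W[...,1]-xy[1])<r)&(T[...,1]>.085)
    P=W[m]
    P=P[P[:,2]>np.median(P[:,2])-.004]
    if len(P)<20: print("no tin"); return
    ctr,rad=cv2.minEnclosingCircle(P[:,:2].astype(np.float32))
    b=Rc@np.array([.0012,0,.0009])
    print("tin",len(P),"z",np.median(P[:,2]),"ctr",np.array(ctr),"rad",round(rad,4),"corr",np.array(ctr)+b[:2])
E
python3 - <<'E'
from h import *
tinlook((.516,.4115),"w2")
plan([.516,.4115,.069],104.2)
E
```

```text
tin 7942 z 0.021516918781907243 ctr [0.5156 0.4127] rad 0.03 corr [0.5144 0.4137]
t 8.87 pos [0.5137 0.41   0.1901] rpy [-89.94   0.03 104.17] F [0.3 0.5 0.5] open 0.0858 q [38.6 19.1 14.  85.  -0.  24.4]
-> cm [ 0.1  12.11 -0.27] rv [-0.06 -0.03 -0.03]
```

View pics/w2.png

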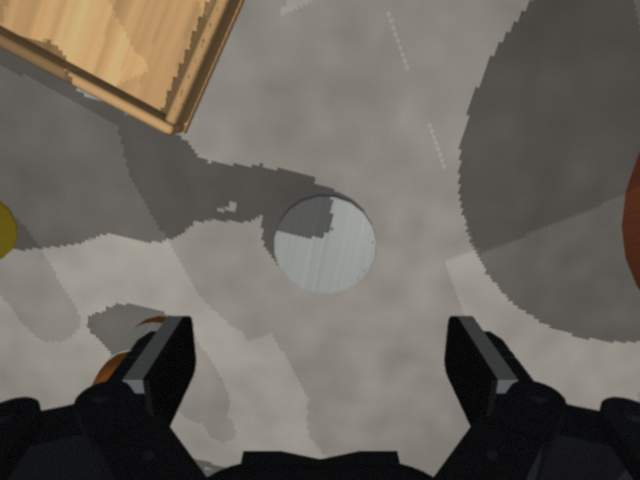

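>>> {"name": "arm_command", "arguments": {
  "rows": [0.21, 3, -0.19, 0, 0, 0, 1, 0.21, 6, -0.19, 0, 0, 0, 1, 0.21, 9, -0.19, 0, 0, 0, 1, 0.21, 11, -0.19, 0, 0, 0, 1, 0.21, 11.5, -0.19, 0, 0, 0, 1, 0.21, 11.5, -0.19, 0, 0, 0, 1, 0.21, 11.5, -0.19, 0, 0, 0, 1]
}}

```text
time: 9.45
ee_pos: [0.5161, 0.4133, 0.0776]
tcp_rot: [-90.2, -0.1, 104.2]
wrist_force: [-0.7, -0.0, 0.5]
opening: 0.0854
```

>>> {"name": "arm_command", "arguments": {
  "rows": [0, 0.4, 0.1, 0, 0, 0, 1, 0, 0.7, 0.1, 0, 0, 0, 1, 0, 0.7, 0.1, 0, 0, 0, 0, 0, 0.7, 0.1, 0, 0, 0, -0.5, 0, 0.7, 0.1, 0, 0, 0, -0.5, 0, 0.7, 0.1, 0, 0, 0, -0.5, 0, 0.7, 0.1, 0, 0, 0, -0.5],
  "force": 80
}}

```text
time: 10.03
ee_pos: [0.5148, 0.413, 0.069]
tcp_rot: [-90.1, -0.0, 104.2]
wrist_force: [-0.1, -0.2, 6.7]
opening: 0.0579
```

Run:
```python
from h import *
plan([.5622,-.0132,.30],104.2)
```

```text
t 10.03 pos [0.5148 0.413  0.069 ] rpy [-90.08  -0.03 104.18] F [-0.1 -0.2  6.7] open 0.0579 q [38.7 21.6  3.7 72.  -0.  24.6]
-> cm [-42.47 -23.13   5.81] rv [ 0.08 -0.02  0.03]
```

>>> {"name": "arm_command", "arguments": {
  "rows": [0, -2, 0, 0, 0, 0, -0.5, 0, -6, 0, 0, 0, 0, -0.5, 0, -10, 0, 0, 0, 0, -0.5, -1, -14, 0.1, 0, 0, 0, -0.5, -4, -18, 0.6, 0, 0, 0, -0.5, -8, -21, 1.1, 0, 0, 0, -0.5, -12, -23.1, 1.6, 0, 0, 0, -0.5, -16, -23.1, 2.2, 0, 0, 0, -0.5, -20, -23.1, 2.7, 0, 0, 0, -0.5, -24, -23.1, 3.3, 0, 0, 0, -0.5, -28, -23.1, 3.8, 0, 0, 0, -0.5, -32, -23.1, 4.4, 0, 0, 0, -0.5]
}}

```text
time: 11.03
ee_pos: [0.5488, 0.1016, 0.2992]
tcp_rot: [-90.0, 0.0, 104.2]
wrist_force: [0.6, -0.1, -0.8]
opening: 0.0578
```

Run:
```python
from h import *
plan([.5622,-.0132,.30],104.2)
```

```text
t 11.03 pos [0.5488 0.1016 0.2992] rpy [-90.02   0.   104.19] F [ 0.6 -0.1 -0.8] open 0.0578 q [10.5  6.  10.6 94.6 -0.  -3.7]
-> cm [-11.46  -0.08   1.51] rv [ 0.02 -0.01 -0.  ]
```

>>> {"name": "arm_command", "arguments": {
  "rows": [-4, 0, 0.5, 0, 0, 0, -0.5, -8, 0, 1, 0, 0, 0, -0.5, -10.8, 0, 1.4, 0, 0, 0, -0.5, -11, 0, 1.5, 0, 0, 0, -0.5, -11, 0, 1.5, 0, 0, 0, -0.5, -11, 0, 1.5, 0, 0, 0, -0.5]
}}

```text
time: 11.53
ee_pos: [0.5613, -0.0067, 0.2989]
tcp_rot: [-90.0, -0.0, 104.1]
wrist_force: [0.1, 1.1, 0.1]
opening: 0.0578
```

Run:
```python
from h import *
plan([.5622,-.0132,.25],104.2)
c=imaging.camera("wrist"); cv2.imwrite("pics/w3.png",c["pixels"]); W=cloud(c)
o=sensors.get_obs(); Rc=R.from_euler("xyz",o["tcp_rot"],degrees=True).as_matrix()
T=(W-o["ee_pos"])@Rc; np.save("T.npy",T)
# tin: points in tool y .04-.08
m=(T[...,1]>.035)&(T[...,1]<.08)&(abs(T[...,0])<.029)&(abs(T[...,2])<.06)
P=T[m]
print(len(P),P.min(0),P.max(0),np.percentile(P,[1,50,99],axis=0))
```

```text
t 11.53 pos [ 0.5613 -0.0067  0.2989] rpy [-89.99  -0.02 104.14] F [0.1 1.1 0.1] open 0.0578 q [ -0.7   6.5  11.1  94.7   0.  -14.8]
-> cm [-0.65  4.89  0.07] rv [-0.01 -0.06  0.02]
28087 [-0.029  0.035 -0.031] [0.029  0.0696 0.0292] [[-0.0275  0.0392 -0.0281]
 [ 0.0001  0.0476  0.0037]
 [ 0.0283  0.0664  0.028 ]]
```

View pics/w3.png

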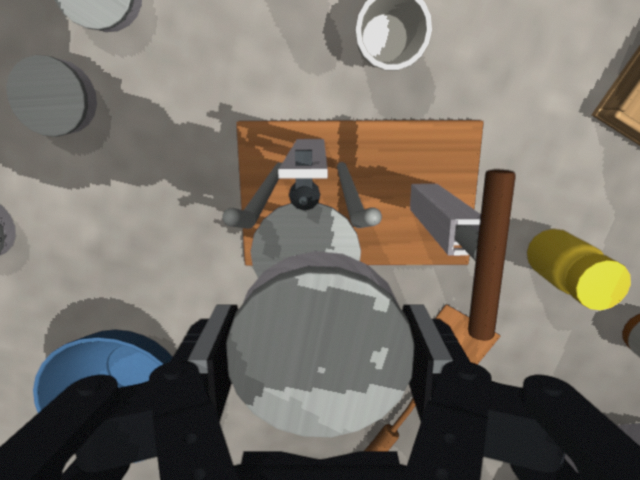

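>>> {"name": "arm_command", "arguments": {
  "rows": [-0.4, 1, 0, 0, 0, 0, -0.5, -0.65, 2, 0.05, 0, 0, 0, -0.5, -0.65, 3, 0.05, 0, 0, 0, -0.5, -0.65, 4, 0.05, 0, 0, 0, -0.5, -0.65, 4.7, 0.05, 0, 0, 0, -0.5, -0.65, 4.7, 0.05, 0, 0, 0, -0.5]
}}

```text
time: 12.08
ee_pos: [0.5618, -0.013, 0.2496]
tcp_rot: [-89.8, -0.0, 104.2]
wrist_force: [0.4, -0.1, -0.1]
opening: 0.0577
```

Run:
```python
from h import *
plan([.5622,-.0132,.2015],104.2)
```

```text
t 12.08 pos [ 0.5618 -0.013   0.2496] rpy [-89.83  -0.05 104.2 ] F [ 0.4 -0.1 -0.1] open 0.0577 q [ -1.3   6.    5.1  89.3   0.  -15.5]
-> cm [-0.03  4.81 -0.05] rv [-0.17 -0.    0.05]
```

>>> {"name": "arm_command", "arguments": {
  "rows": [0, 0.3, -0.04, 0, 0, 0, -0.5, 0, 0.6, -0.04, 0, 0, 0, -0.5, 0, 0.6, -0.04, 0, 0, 0, -0.5]
}}

```text
time: 12.33
ee_pos: [0.5629, -0.0132, 0.2457]
tcp_rot: [-90.0, 0.0, 104.2]
wrist_force: [-0.7, -0.3, -0.3]
opening: 0.0581
```

>>> {"name": "arm_command", "arguments": {
  "rows": [0, 0.3, 0, 0, 0, 0, -0.5, 0, 0.6, 0, 0, 0, 0, -0.5, 0, 0.9, 0, 0, 0, 0, -0.5, 0, 0.9, 0, 0, 0, 0, -0.5]
}}

```text
time: 12.67
ee_pos: [0.5627, -0.0132, 0.2363]
tcp_rot: [-90.0, -0.0, 104.2]
wrist_force: [0.2, 0.7, -0.9]
opening: 0.058
```

>>> {"name": "arm_command", "arguments": {
  "rows": [0, 0.4, 0, 0, 0, 0, -0.5, 0, 0.8, 0, 0, 0, 0, -0.5, 0, 1.2, 0, 0, 0, 0, -0.5, 0, 1.6, 0, 0, 0, 0, -0.5, 0, 1.6, 0, 0, 0, 0, -0.5]
}}

```text
time: 13.08
ee_pos: [0.5629, -0.0132, 0.2202]
tcp_rot: [-90.0, 0.0, 104.2]
wrist_force: [0.7, -0.2, 1.5]
opening: 0.0578
```

>>> {"name": "arm_command", "arguments": {
  "rows": [0, 0.4, 0, 0, 0, 0, -0.5, 0, 0.8, 0, 0, 0, 0, -0.5, 0, 1.2, 0, 0, 0, 0, -0.5, 0, 1.2, 0, 0, 0, 0, -0.5]
}}

```text
time: 13.42
ee_pos: [0.5629, -0.0132, 0.2086]
tcp_rot: [-90.0, 0.0, 104.2]
wrist_force: [0.7, -0.1, 3.1]
opening: 0.0577
```

>>> {"name": "arm_command", "arguments": {
  "rows": [0, 0.3, 0, 0, 0, 0, -0.5, 0, 0.6, 0, 0, 0, 0, -0.5, 0, 0.6, 0, 0, 0, 0, -0.5, 0, 0.6, 0, 0, 0, 0, -0.5]
}}

```text
time: 13.75
ee_pos: [0.5629, -0.0132, 0.2031]
tcp_rot: [-90.0, 0.0, 104.2]
wrist_force: [-0.7, 0.5, 4.6]
opening: 0.0577
```

Run:
```python
from h import *
plan([.5622,-.0132,.2015],104.2)
for n in ("wrist","side"):
    c=imaging.camera(n); p=c["pixels"]
    if n=="side": p=cv2.resize(p[150:330,230:430],None,fx=4,fy=3.3)
    cv2.imwrite(f"pics/{n}5.png",p)
    if n=="wrist":
        W=cloud(c); o=sensors.get_obs(); Rc=R.from_euler("xyz",o["tcp_rot"],degrees=True).as_matrix(); T=(W-o["ee_pos"])@Rc
        m=(abs(T[...,0])<.02)&(abs(T[...,2])<.02)&(T[...,1]>.02); print(np.percentile(T[m][:,1],[5,50,95]))
```

```text
t 13.75 pos [ 0.5629 -0.0132  0.2031] rpy [-90.01   0.   104.18] F [-0.7  0.5  4.6] open 0.0577 q [ -1.3   5.9  -0.1  84.   -0.  -15.5]
-> cm [0.02 0.16 0.07] rv [ 0.01 -0.02 -0.  ]
[0.0466 0.0475 0.0485]
```

View pics/wrist5.png

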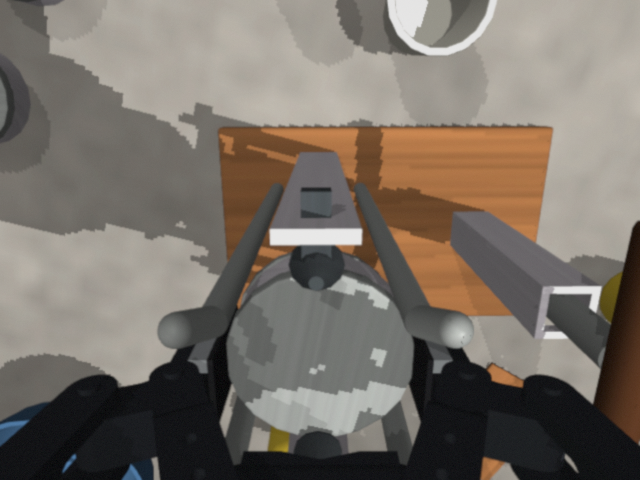

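View pics/side5.png

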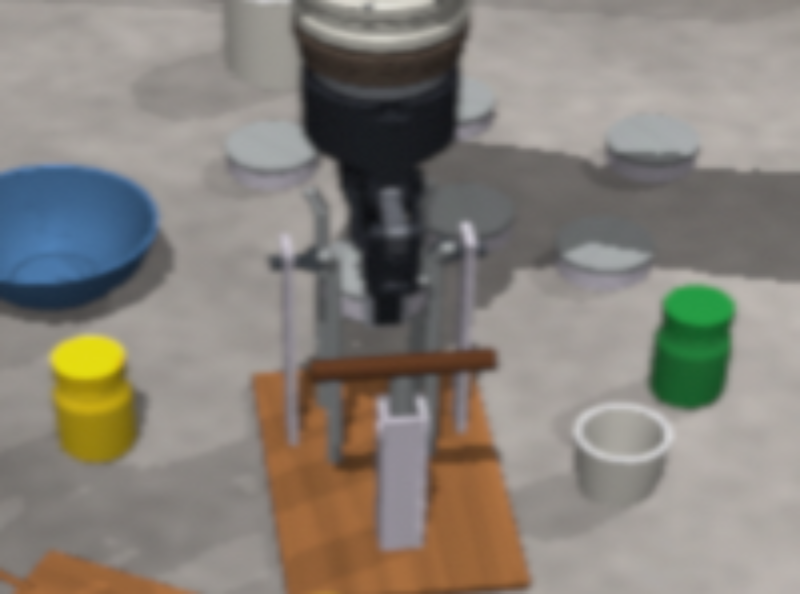

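>>> {"name": "arm_command", "arguments": {
  "rows": [0, 0.15, 0, 0, 0, 0, -0.5, 0, 0.15, 0, 0, 0, 0, -0.5, 0, 0.15, 0, 0, 0, 0, -0.2, 0, 0.15, 0, 0, 0, 0, 1, 0, 0.15, 0, 0, 0, 0, 1, 0, 0.15, 0, 0, 0, 0, 1, 0, -2, 0, 0, 0, 0, 1, 0, -5, 0, 0, 0, 0, 1, 0, -7, 0, 0, 0, 0, 1, 0, -7, 0, 0, 0, 0, 1]
}}

```text
time: 14.68
ee_pos: [0.5636, -0.0132, 0.2773]
tcp_rot: [-90.3, 0.1, 104.2]
wrist_force: [0.7, 0.3, -0.0]
opening: 0.0856
```

```bash
cat >> h.py <<'E'
WELL=np.array([.5625,-.0135])
def welllook(name):
    c=imaging.camera("wrist"); cv2.imwrite(f"pics/{name}.png",c["pixels"]); W=cloud(c)
    d=np.hypot(W[...,0]-WELL[0]-.001,W[...,1]-WELL[1]); P=W[(d<.022)]; print("well top z pct",np.nanpercentile(P[:,2],[5,50,95]))
    yaw=np.radians(14.2);X=np.array([np.cos(yaw),np.sin(yaw)])
    q=W[(d<.024)]; A=np.c_[q[:,:2]-WELL,np.ones(len(q))]; k=abs(q[:,2]-np.nanmedian(q[:,2]))<.004
    s=np.linalg.lstsq(A[k],q[k,2],rcond=None)[0]; print("tilt deg",np.degrees(s[:2]))
E
python3 - <<'E'
from h import *
plan([.4495,-.2035,.27],104.2)
welllook("w6")
c=imaging.camera("top");W=cloud(c); np.save("W_top.npy",W); z=W[...,2]; m=((z>0.015)&(z<0.029)).astype(np.uint8); n,l,s,ce=cv2.connectedComponentsWithStats(m)
for i in range(1,n):
    if 200<s[i,4]<400:
        P=W[l==i]; q=cv2.minEnclosingCircle(P[:,:2].astype(np.float32)); 
        if q[1]<.034: print(q)
E
```

```text
t 14.68 pos [ 0.5636 -0.0132  0.2773] rpy [-90.3    0.08 104.17] F [ 0.7  0.3 -0. ] open 0.0856 q [ -1.3   6.1   8.4  91.9   0.  -15.5]
-> cm [-15.66   0.67  15.73] rv [ 0.3  -0.02 -0.08]
well top z pct [0.1564 0.1582 0.2841]
tilt deg [-0.0392 -0.0351]
((0.6599150896072388, -0.2922944128513336), 0.029884956777095795)
((0.5574498176574707, -0.36499089002609253), 0.030896857380867004)
((0.531063973903656, -0.23172110319137573), 0.030464837327599525)
((0.4479563236236572, -0.20545946061611176), 0.030383028090000153)
((0.4219765365123749, -0.33169832825660706), 0.030813049525022507)
```

View pics/w6.png

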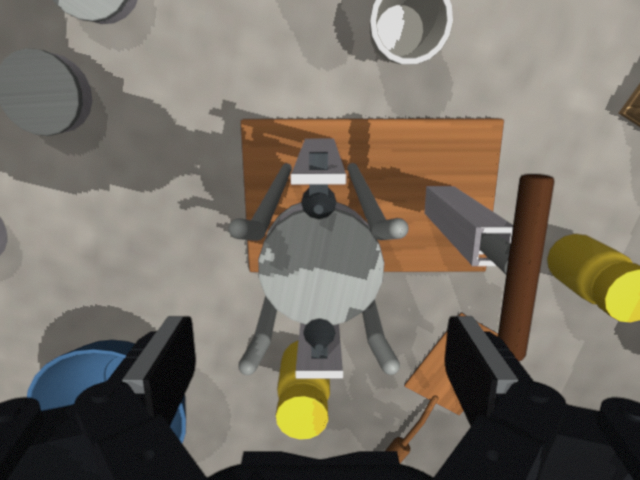

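>>> {"name": "arm_command", "arguments": {
  "rows": [-2, 0, 2, 0, 0, 0, 1, -4.5, 0, 4.5, 0, 0, 0, 1, -7, 0, 7, 0, 0, 0, 1, -9.5, 1, 9.5, 0, 0, 0, 1, -12, 3, 12, 0, 0, 0, 1, -14.5, 6, 14.5, 0, 0, 0, 1, -15.6, 8.5, 15.7, 0, 0, 0, 1, -15.6, 8.5, 15.7, 0, 0, 0, 1, -15.6, 8.5, 15.7, 0, 0, 0, 1]
}}

```text
time: 15.53
ee_pos: [0.4472, -0.2031, 0.1855]
tcp_rot: [-89.8, -0.2, 104.0]
wrist_force: [0.3, -0.2, 0.4]
opening: 0.0853
```

Run:
```python
from h import *
tinlook((.449,-.204),"w7",r=.06)
plan([.449,-.204,.069],104.2)
```

```text
tin 8126 z 0.02153428884591327 ctr [ 0.4633 -0.209 ] rad 0.0449 corr [ 0.4621 -0.2081]
t 15.58 pos [ 0.4484 -0.2027  0.1872] rpy [-89.93  -0.08 104.12] F [1.  0.4 0.6] open 0.0856 q [-24.3  -3.6 -11.4  82.2   0.  -38.5]
-> cm [-0.15 11.82 -0.05] rv [-0.07 -0.08  0.08]
```

```bash
cat >> h.py <<'E'
def tinlook(xy,name=None):
    c=imaging.camera("wrist"); W=cloud(c)
    if name: cv2.imwrite(f"pics/{name}.png",c["pixels"])
    o=sensors.get_obs(); Rc=R.from_euler("xyz",o["tcp_rot"],degrees=True).as_matrix()
    z=W[...,2]; T=(W-o["ee_pos"])@Rc
    m=((z>.017)&(z<.027)&(T[...,1]>.085)).astype(np.uint8)
    m=cv2.morphologyEx(m,cv2.MORPH_OPEN,np.ones((5,5)))
    n,l,s,ce=cv2.connectedComponentsWithStats(m)
    for i in range(1,n):
        if s[i,4]<800: continue
        P=W[l==i]; q,rad=cv2.minEnclosingCircle(P[:,:2].astype(np.float32))
        if np.hypot(q[0]-xy[0],q[1]-xy[1])<.05 or rad<.033:
            b=Rc@np.array([.0012,0,.0009]); print("tin",s[i,4],s[i,:4],"z",np.median(P[:,2]),"rad",round(rad,4),"corr",np.array(q)+b[:2])
E
python3 - <<'E'
from h import *
tinlook((.449,-.204),"w7")
plan([.449,-.204,.069],104.2)
E
```

```text
tin 9891 [ 43  87 114 112] z 0.021595942939766632 rad 0.0304 corr [ 0.4239 -0.3297]
tin 8027 [266 189 103 100] z 0.02152283037021846 rad 0.0301 corr [ 0.4478 -0.2032]
tin 5436 [  0 298  76  87] z 0.02141368451694317 rad 0.0305 corr [ 0.5569 -0.3626]
tin 6310 [196 313  95  85] z 0.021436761661570533 rad 0.0305 corr [ 0.5338 -0.2295]
t 15.63 pos [ 0.4491 -0.2025  0.1883] rpy [-90.01  -0.   104.18] F [ 0.7  0.1 -1.2] open 0.0856 q [-24.3  -3.6 -11.3  82.2   0.  -38.5]
-> cm [-0.14 11.93  0.05] rv [ 0.01 -0.02  0.  ]
```

>>> {"name": "arm_command", "arguments": {
  "rows": [-0.05, 3, 0.12, 0, 0, 0, 1, -0.05, 6, 0.12, 0, 0, 0, 1, -0.05, 9, 0.12, 0, 0, 0, 1, -0.05, 11, 0.12, 0, 0, 0, 1, -0.05, 11.8, 0.12, 0, 0, 0, 1, -0.05, 11.9, 0.12, 0, 0, 0, 1, -0.05, 11.9, 0.12, 0, 0, 0, 0, -0.05, 11.9, 0.12, 0, 0, 0, -0.5, -0.05, 11.9, 0.12, 0, 0, 0, -0.5, -0.05, 11.9, 0.12, 0, 0, 0, -0.5, -0.05, 11.9, 0.12, 0, 0, 0, -0.5],
  "force": 80
}}

```text
time: 16.55
ee_pos: [0.4492, -0.2041, 0.0716]
tcp_rot: [-90.2, 0.1, 104.2]
wrist_force: [-0.0, 0.7, 6.3]
opening: 0.0577
```

Run:
```python
from h import *
plan([.5625,-.0132,.275],104.2)
```

```text
t 16.55 pos [ 0.4492 -0.2041  0.0716] rpy [-90.2    0.13 104.19] F [-0.   0.7  6.3] open 0.0577 q [-24.4  -0.8 -21.7  68.8   0.  -38.6]
-> cm [ 15.68 -20.32 -15.73] rv [ 0.2  -0.01 -0.13]
```

>>> {"name": "arm_command", "arguments": {
  "rows": [0, -2, 0, 0, 0, 0, -0.5, 0, -6, 0, 0, 0, 0, -0.5, 0, -10, 0, 0, 0, 0, -0.5, 1, -14, -1, 0, 0, 0, -0.5, 3, -17.5, -3, 0, 0, 0, -0.5, 5.5, -20.3, -5.5, 0, 0, 0, -0.5, 8, -20.3, -8, 0, 0, 0, -0.5, 10.5, -20.3, -10.5, 0, 0, 0, -0.5, 13, -20.3, -13, 0, 0, 0, -0.5, 15, -20.3, -15, 0, 0, 0, -0.5, 15.7, -20.3, -15.7, 0, 0, 0, -0.5, 15.7, -20.3, -15.7, 0, 0, 0, -0.5]
}}

```text
time: 17.55
ee_pos: [0.5624, -0.0111, 0.2727]
tcp_rot: [-90.1, 0.0, 104.3]
wrist_force: [-0.3, -0.8, -1.0]
opening: 0.0573
```

```bash
cat >> h.py <<'E'
def held(name):
    c=imaging.camera("wrist"); cv2.imwrite(f"pics/{name}.png",c["pixels"]); W=cloud(c)
    o=sensors.get_obs(); Rc=R.from_euler("xyz",o["tcp_rot"],degrees=True).as_matrix()
    T=(W-o["ee_pos"])@Rc
    m=(T[...,1]>.035)&(T[...,1]<.075)&(abs(T[...,0])<.015)&(abs(T[...,2])<.05)
    P=T[m]; L=np.median(P[(abs(P[:,2])<.02)][:,1]); m=(abs(P[:,1]-L)<.004); Q=P[m]
    s=np.polyfit(Q[:,2],Q[:,1],1)[0]; s2=np.polyfit(Q[:,0],Q[:,1],1)[0]
    print("lid at tool y",round(L,4),"z-range",Q[:,2].min()+.0009,Q[:,2].max()+.0009,"tilt",np.degrees([s,s2]))
E
python3 - <<'E'
from h import *
held("w8"); plan([.5625,-.0132,.25],104.2)
E
```

```text
lid at tool y 0.0501 z-range -0.03039982754574332 0.030125095600292376 tilt [ 0.1685 -0.1932]
t 17.6 pos [ 0.5618 -0.0124  0.2727] rpy [-90.03   0.02 104.28] F [ 0.3 -0.3 -1.6] open 0.0576 q [ -1.3   6.    7.8  91.7  -0.  -15.5]
-> cm [-0.09  2.27 -0.05] rv [ 0.03  0.08 -0.02]
```

>>> {"name": "arm_command", "arguments": {
  "rows": [-0.09, 0.7, -0.05, 0, 0, 0, -0.5, -0.09, 1.4, -0.05, 0, 0, 0, -0.5, -0.09, 2.1, -0.05, 0, 0, 0, -0.5, -0.09, 2.8, -0.05, 0, 0, 0, -0.5, -0.09, 3.4, -0.05, 0, 0, 0, -0.5, -0.09, 4, -0.05, 0, 0, 0, -0.5, -0.09, 4, -0.05, 0, 0, 0, -0.5]
}}

```text
time: 18.18
ee_pos: [0.5634, -0.0141, 0.2339]
tcp_rot: [-90.4, 0.1, 104.1]
wrist_force: [6.5, 2.0, 11.7]
opening: 0.0578
```

>>> {"name": "arm_command", "arguments": {
  "rows": [0, 0.4, 0, 0, 0, 0, -0.5, 0, 0.8, 0, 0, 0, 0, -0.5, 0, 1.2, 0, 0, 0, 0, -0.5, 0, 1.6, 0, 0, 0, 0, -0.5, 0, 2, 0, 0, 0, 0, -0.5, 0, 2.4, 0, 0, 0, 0, -0.5, 0, 2.4, 0, 0, 0, 0, -0.5, 0, 2.4, 0, 0, 0, 0, -0.5]
}}

```text
time: 18.85
ee_pos: [0.5633, -0.0141, 0.2085]
tcp_rot: [-90.2, 0.0, 104.1]
wrist_force: [7.2, 1.6, 2.2]
opening: 0.0578
```

Run:
```python
from h import *
held("w9"); plan([.5625,-.0132,.2045],104.2)
```

```text
lid at tool y 0.0482 z-range -0.036550561663054454 0.050876964779528 tilt [-4.2056 -0.0784]
t 18.9 pos [ 0.5634 -0.0141  0.2085] rpy [-90.24   0.03 104.14] F [6.6 1.1 2.8] open 0.0577 q [ -1.4   5.8   0.4  84.4   0.  -15.6]
-> cm [0.11 0.4  0.06] rv [ 0.24 -0.06 -0.03]
```

View pics/w9.png

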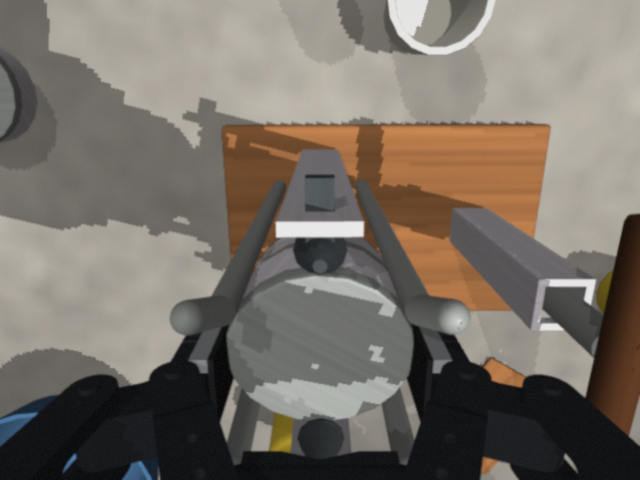

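```bash
cat >> h.py <<'E'
def lidplane():
    c=imaging.camera("wrist"); W=cloud(c)
    o=sensors.get_obs(); Rc=R.from_euler("xyz",o["tcp_rot"],degrees=True).as_matrix()
    T=(W-o["ee_pos"])@Rc; m=(T[...,1]>.03)&(T[...,1]<.075)&(abs(T[...,0])<.018)&(abs(T[...,2])<.017)
    P=T[m]; A=np.c_[P[:,0],P[:,2],np.ones(len(P))]
    s=np.linalg.lstsq(A,P[:,1],rcond=None)[0]; k=abs(A@s-P[:,1])<.002; s=np.linalg.lstsq(A[k],P[k,1],rcond=None)[0]
    print("lid tilt about: along x %.2f, along z %.2f deg; centre y %.4f -> z world %.4f"%(*np.degrees(s[:2]),s[2],o["ee_pos"][2]-s[2]))
E
python3 - <<'E'
from h import *
lidplane()
E
```

```text
lid tilt about: along x -0.21, along z -9.85 deg; centre y 0.0485 -> z world 0.1601
```

>>> {"name": "arm_command", "arguments": {
  "rows": [0, 0, 0, 0, 0, 0, 0, 0, 0, 0, 0, 0, 0, 1, 0, 0, 0, 0, 0, 0, 1, 0, -1, 0, 0, 0, 0, 1, 0, -3, 0, 0, 0, 0, 1, 0, -5, 0, 0, 0, 0, 1, 0, -6, 0, 0, 0, 0, 1, 0, -6, 0, 0, 0, 0, 1]
}}

```text
time: 19.62
ee_pos: [0.5628, -0.0139, 0.2707]
tcp_rot: [-90.2, 0.1, 104.2]
wrist_force: [0.4, -0.0, 0.9]
opening: 0.0852
```

Run:
```python
from h import *
welllook("w10"); lidplane(); plan([.5625,-.0132,.25],104.2)
```

```text
well top z pct [0.1566 0.1582 0.2776]
tilt deg [-0.0427  0.0657]
lid tilt about: along x 0.00, along z 0.00 deg; centre y 0.0000 -> z world 0.2677
t 19.72 pos [ 0.5623 -0.0138  0.2677] rpy [-90.01   0.   104.17] F [-0.2  0.6 -0.2] open 0.0855 q [ -1.4   6.1   7.2  91.2  -0.  -15.6]
-> cm [ 0.06  1.77 -0.03] rv [ 0.01 -0.03 -0.  ]
```

View pics/w10.png

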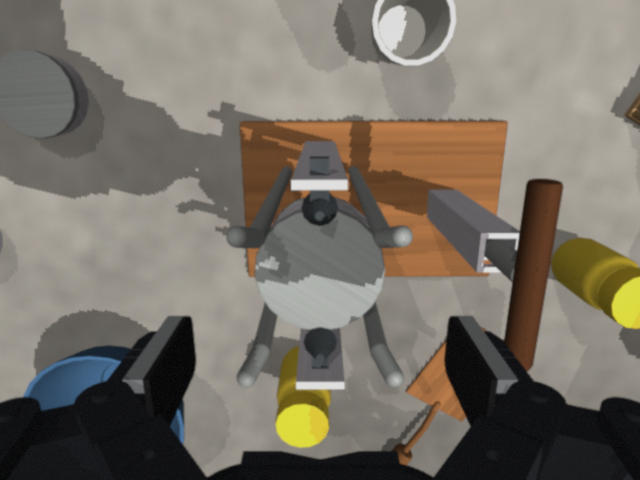

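Run:
```python
from h import *
c=imaging.camera("side"); cv2.imwrite("pics/s11.png",cv2.resize(c["pixels"][150:330,230:430],None,fx=4,fy=3.3))
```

```text
(no output)
```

View pics/s11.png

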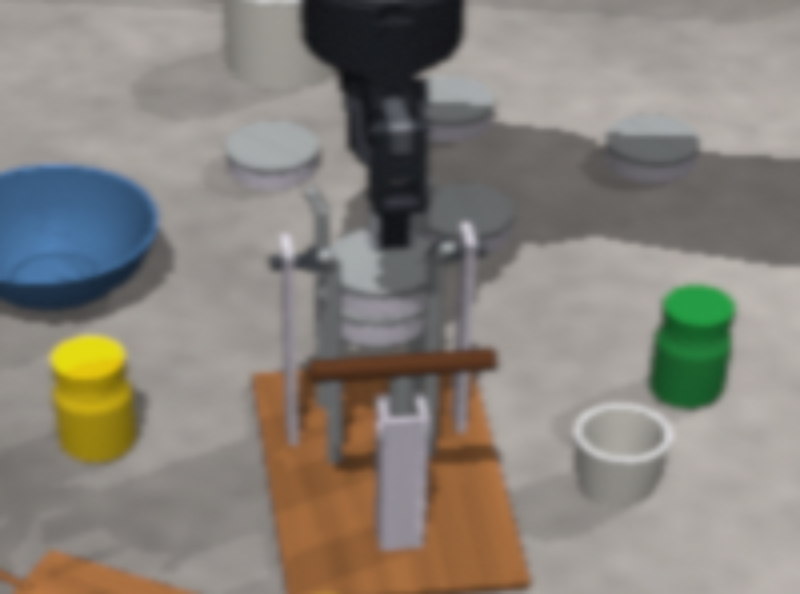

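Run:
```python
from h import *
plan([.4239,-.3297,.19],104.2)
```

```text
t 19.77 pos [ 0.5621 -0.0138  0.267 ] rpy [-89.93  -0.02 104.17] F [-0.3 -0.4 -0.7] open 0.085 q [ -1.4   6.1   7.2  91.2  -0.  -15.6]
-> cm [-27.25   7.71  21.12] rv [-0.07 -0.03  0.02]
```

>>> {"name": "arm_command", "arguments": {
  "rows": [-2, 0, 1.5, 0, 0, 0, 1, -5, 0, 3.9, 0, 0, 0, 1, -8, 0, 6.2, 0, 0, 0, 1, -11, 0, 8.5, 0, 0, 0, 1, -14, 0, 10.8, 0, 0, 0, 1, -17, 0, 13.1, 0, 0, 0, 1, -20, 1, 15.4, 0, 0, 0, 1, -23, 3, 17.8, 0, 0, 0, 1, -26, 6, 20.1, 0, 0, 0, 1, -27.2, 7.7, 21.1, 0, 0, 0, 1, -27.2, 7.7, 21.1, 0, 0, 0, 1, -27.2, 7.7, 21.1, 0, 0, 0, 1]
}}

```text
time: 20.77
ee_pos: [0.4228, -0.3293, 0.1884]
tcp_rot: [-89.8, -0.2, 104.0]
wrist_force: [0.0, -0.3, 0.0]
opening: 0.0854
```

Run:
```python
from h import *
tinlook((.424,-.33)); plan([.4239,-.3297,.07],104.2)
```

```text
tin 7941 [264 192 103  99] z 0.02153632703277905 rad 0.0301 corr [ 0.4239 -0.3303]
tin 5334 [175 377  89  78] z 0.021412889484027184 rad 0.0309 corr [ 0.5571 -0.3638]
tin 5235 [377 388  90  78] z 0.02146809378086212 rad 0.0311 corr [ 0.5342 -0.2295]
t 20.82 pos [ 0.4237 -0.3289  0.19  ] rpy [-89.93  -0.11 104.11] F [0.  0.1 0.4] open 0.0858 q [-37.8   2.5  -5.1  82.5   0.  -51.9]
-> cm [-0.1  12.   -0.01] rv [-0.07 -0.09  0.11]
```

>>> {"name": "arm_command", "arguments": {
  "rows": [-0.13, 3, 0, 0, 0, 0, 1, -0.13, 6, 0, 0, 0, 0, 1, -0.13, 9, 0, 0, 0, 0, 1, -0.13, 11, 0, 0, 0, 0, 1, -0.13, 12, 0, 0, 0, 0, 1, -0.13, 12.1, 0, 0, 0, 0, 1, -0.13, 12.1, 0, 0, 0, 0, 0, -0.13, 12.1, 0, 0, 0, 0, -0.5, -0.13, 12.1, 0, 0, 0, 0, -0.5, -0.13, 12.1, 0, 0, 0, 0, -0.5, -0.13, 12.1, 0, 0, 0, 0, -0.5],
  "force": 120
}}

```text
time: 21.73
ee_pos: [0.4258, -0.331, 0.073]
tcp_rot: [-90.2, 0.2, 104.2]
wrist_force: [-1.4, 2.3, 9.1]
opening: 0.0564
```

Run:
```python
from h import *
plan([.5625,-.0135,.275],104.2)
```

```text
t 21.73 pos [ 0.4258 -0.331   0.073 ] rpy [-90.17   0.17 104.19] F [-1.4  2.3  9.1] open 0.0564 q [-37.9   5.4 -15.2  69.2   0.  -52.1]
-> cm [ 27.37 -20.22 -21.09] rv [ 0.17 -0.01 -0.17]
```

>>> {"name": "arm_command", "arguments": {
  "rows": [0, -2, 0, 0, 0, 0, -0.5, 0, -6, 0, 0, 0, 0, -0.5, 1, -10, -0.8, 0, 0, 0, -0.5, 3, -14, -2.3, 0, 0, 0, -0.5, 6, -17.5, -4.6, 0, 0, 0, -0.5, 9, -20.2, -6.9, 0, 0, 0, -0.5, 12, -20.2, -9.2, 0, 0, 0, -0.5, 15, -20.2, -11.5, 0, 0, 0, -0.5, 18, -20.2, -13.8, 0, 0, 0, -0.5, 21, -20.2, -16.2, 0, 0, 0, -0.5, 24, -20.2, -18.5, 0, 0, 0, -0.5, 26, -20.2, -20, 0, 0, 0, -0.5]
}}

```text
time: 22.73
ee_pos: [0.5559, -0.026, 0.2736]
tcp_rot: [-90.2, 0.0, 104.3]
wrist_force: [0.4, 0.2, -1.2]
opening: 0.0568
```

>>> {"name": "arm_command", "arguments": {
  "rows": [0.7, 0, -0.5, 0, 0, 0, -0.5, 1.1, 0, -1, 0, 0, 0, -0.5, 1.1, 0, -1, 0, 0, 0, -0.5, 1.1, 0, -1, 0, 0, 0, -0.5]
}}

```text
time: 23.07
ee_pos: [0.5617, -0.017, 0.2725]
tcp_rot: [-90.0, 0.0, 104.1]
wrist_force: [-0.1, 0.3, -2.0]
opening: 0.0566
```

Run:
```python
from h import *
held("w12"); lidplane(); plan([.5628,-.0135,.235],104.2)
```

```text
lid at tool y 0.0514 z-range -0.02874316965136506 0.031379113618404036 tilt [ 0.1983 -0.1823]
lid tilt about: along x -0.14, along z -0.15 deg; centre y 0.0514 -> z world 0.2210
t 23.17 pos [ 0.5616 -0.0174  0.2724] rpy [-90.02   0.02 104.09] F [ 0.1 -0.3  0.3] open 0.0565 q [ -1.8   6.    7.7  91.7  -0.  -15.9]
-> cm [ 0.35  3.74 -0.21] rv [ 0.02 -0.11 -0.02]
```

>>> {"name": "arm_command", "arguments": {
  "rows": [0.35, 0, -0.37, 0, 0, 0, -0.5, 0.35, 0.7, -0.37, 0, 0, 0, -0.5, 0.35, 1.4, -0.37, 0, 0, 0, -0.5, 0.35, 2.1, -0.37, 0, 0, 0, -0.5, 0.35, 2.8, -0.37, 0, 0, 0, -0.5, 0.35, 3.2, -0.37, 0, 0, 0, -0.5, 0.35, 3.2, -0.37, 0, 0, 0, -0.5]
}}

```text
time: 23.75
ee_pos: [0.5642, -0.0119, 0.2387]
tcp_rot: [-89.9, -0.0, 104.2]
wrist_force: [-0.5, -0.2, -0.6]
opening: 0.0566
```

>>> {"name": "arm_command", "arguments": {
  "rows": [0, 0.4, 0, 0, 0, 0, -0.5, 0, 0.8, 0, 0, 0, 0, -0.5, 0, 1.2, 0, 0, 0, 0, -0.5, 0, 1.6, 0, 0, 0, 0, -0.5, 0, 1.6, 0, 0, 0, 0, -0.5]
}}

```text
time: 24.17
ee_pos: [0.5648, -0.0119, 0.2237]
tcp_rot: [-90.0, 0.0, 104.2]
wrist_force: [2.7, -1.1, 2.4]
opening: 0.0562
```

Run:
```python
from h import *
lidplane(); plan([.5628,-.0135,.2064],104.2)
```

```text
lid tilt about: along x -0.16, along z -0.01 deg; centre y 0.0518 -> z world 0.1722
t 24.22 pos [ 0.5648 -0.0119  0.224 ] rpy [-90.04   0.02 104.18] F [2.3 0.8 2.9] open 0.0567 q [ -1.2   6.1   2.4  86.3  -0.  -15.4]
-> cm [-0.1   1.76  0.23] rv [ 0.04 -0.02 -0.02]
```

>>> {"name": "arm_command", "arguments": {
  "rows": [0, 0.4, 0, 0, 0, 0, -0.5, 0, 0.8, 0, 0, 0, 0, -0.5, 0, 1.2, 0, 0, 0, 0, -0.5, 0, 1.6, 0, 0, 0, 0, -0.5, 0, 1.9, 0, 0, 0, 0, -0.5, 0, 1.9, 0, 0, 0, 0, -0.5]
}}

```text
time: 24.72
ee_pos: [0.5648, -0.0119, 0.2051]
tcp_rot: [-90.0, 0.0, 104.2]
wrist_force: [0.9, 0.2, 4.6]
opening: 0.0565
```

Run:
```python
from h import *
lidplane(); plan([.5628,-.0135,.2064],104.2)
```

```text
lid tilt about: along x -0.12, along z 0.05 deg; centre y 0.0518 -> z world 0.1536
t 24.77 pos [ 0.5648 -0.0119  0.2054] rpy [-90.06   0.02 104.18] F [ 1.3 -0.1  5.1] open 0.0567 q [ -1.2   6.1   0.4  84.2  -0.  -15.4]
-> cm [-0.1  -0.1   0.24] rv [ 0.06 -0.02 -0.02]
```

Flat at 4 mm below the catches. Release and rise.

>>> {"name": "arm_command", "arguments": {
  "rows": [0, 0, 0, 0, 0, 0, 0, 0, 0, 0, 0, 0, 0, 1, 0, 0, 0, 0, 0, 0, 1, 0, 0, 0, 0, 0, 0, 1, 0, -2, 0, 0, 0, 0, 1, 0, -5, 0, 0, 0, 0, 1, 0, -6.5, 0, 0, 0, 0, 1, 0, -6.5, 0, 0, 0, 0, 1, 0, -6.5, 0, 0, 0, 0, 1]
}}

```text
time: 25.52
ee_pos: [0.5648, -0.0119, 0.2704]
tcp_rot: [-90.0, 0.0, 104.2]
wrist_force: [-0.0, 0.7, -0.1]
opening: 0.0855
```

Run:
```python
from h import *
welllook("w13"); tinlook((.534,-.23)); plan([.534,-.2295,.19],104.2)
```

```text
well top z pct [0.1567 0.1582 0.2772]
tilt deg [-0.0904 -0.0241]
tin 5392 [ 0 48 74 89] z 0.021543278446028796 rad 0.0305 corr [ 0.5338 -0.2282]
t 25.62 pos [ 0.5643 -0.0119  0.2687] rpy [-89.9   -0.03 104.18] F [ 0.4  0.2 -0.9] open 0.0854 q [ -1.2   6.5   7.8  91.4  -0.  -15.4]
-> cm [-20.36   7.87   8.25] rv [-0.1  -0.02  0.03]
```

View pics/w13.png

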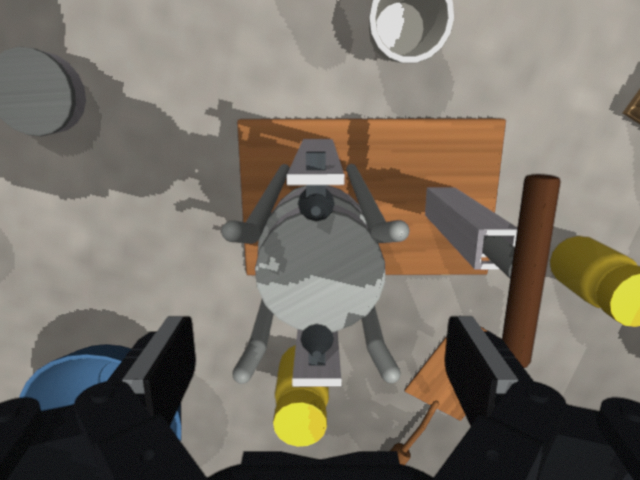

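>>> {"name": "arm_command", "arguments": {
  "rows": [-2, 0, 0.8, 0, 0, 0, 1, -5, 0, 2, 0, 0, 0, 1, -8, 0, 3.2, 0, 0, 0, 1, -11, 0, 4.4, 0, 0, 0, 1, -14, 1.5, 5.6, 0, 0, 0, 1, -17, 4, 6.8, 0, 0, 0, 1, -19.5, 6.5, 7.9, 0, 0, 0, 1, -20.4, 7.8, 8.3, 0, 0, 0, 1, -20.4, 7.8, 8.3, 0, 0, 0, 1, -20.4, 7.8, 8.3, 0, 0, 0, 1, -20.4, 7.8, 8.3, 0, 0, 0, 1]
}}

```text
time: 26.53
ee_pos: [0.5345, -0.2291, 0.1928]
tcp_rot: [-90.0, 0.0, 104.2]
wrist_force: [-0.6, 0.4, 0.5]
opening: 0.0855
```

Run:
```python
from h import *
tinlook((.534,-.23)); plan([.534,-.2295,.07],104.2)
```

```text
tin 8123 [ 32 170 107  98] z 0.021460893225841132 rad 0.0306 corr [ 0.5566 -0.3634]
tin 7704 [267 187 102  97] z 0.02153848869635916 rad 0.0303 corr [ 0.534  -0.2293]
tin 860 [  0 322  38  73] z 0.02180103067798675 rad 0.0276 corr [ 0.6639 -0.3998]
tin 2558 [172 357  56  75] z 0.02136104249390547 rad 0.0299 corr [ 0.6619 -0.286 ]
t 26.58 pos [ 0.5348 -0.229   0.1933] rpy [-90.08   0.04 104.25] F [0.7 0.5 0.2] open 0.0858 q [-23.2   8.5   1.7  83.1   0.  -37.4]
-> cm [-0.02 12.33  0.1 ] rv [ 0.08  0.05 -0.04]
```

>>> {"name": "arm_command", "arguments": {
  "rows": [0, 3, 0.12, 0, 0, 0, 1, 0, 6, 0.12, 0, 0, 0, 1, 0, 9, 0.12, 0, 0, 0, 1, 0, 11, 0.12, 0, 0, 0, 1, 0, 12, 0.12, 0, 0, 0, 1, 0, 12.3, 0.12, 0, 0, 0, 1, 0, 12.3, 0.12, 0, 0, 0, 0.3, 0, 12.3, 0.12, 0, 0, 0, -0.5, 0, 12.3, 0.12, 0, 0, 0, -0.5, 0, 12.3, 0.12, 0, 0, 0, -0.5, 0, 12.3, 0.12, 0, 0, 0, -0.5],
  "force": 120
}}

```text
time: 27.5
ee_pos: [0.5343, -0.2307, 0.072]
tcp_rot: [-90.2, 0.1, 104.2]
wrist_force: [-0.5, 1.5, 7.1]
opening: 0.0563
```

Run:
```python
from h import *
plan([.564,-.0125,.275],104.2)
```

```text
t 27.5 pos [ 0.5343 -0.2307  0.072 ] rpy [-90.21   0.14 104.19] F [-0.5  1.5  7.1] open 0.0563 q [-23.4  11.1  -9.   69.7   0.  -37.5]
-> cm [ 20.38 -20.32  -8.3 ] rv [ 0.21 -0.01 -0.14]
```

>>> {"name": "arm_command", "arguments": {
  "rows": [0, -2, 0, 0, 0, 0, -0.5, 0, -6, 0, 0, 0, 0, -0.5, 0, -10, 0, 0, 0, 0, -0.5, 1.5, -14, -0.6, 0, 0, 0, -0.5, 4, -17.5, -1.6, 0, 0, 0, -0.5, 7, -20.3, -2.8, 0, 0, 0, -0.5, 10, -20.3, -4.1, 0, 0, 0, -0.5, 13, -20.3, -5.3, 0, 0, 0, -0.5, 16, -20.3, -6.5, 0, 0, 0, -0.5, 19, -20.3, -7.7, 0, 0, 0, -0.5, 20.4, -20.3, -8.3, 0, 0, 0, -0.5, 20.4, -20.3, -8.3, 0, 0, 0, -0.5]
}}

```text
time: 28.5
ee_pos: [0.5638, -0.0092, 0.2735]
tcp_rot: [-90.1, -0.0, 104.4]
wrist_force: [0.8, 0.9, -0.6]
opening: 0.0565
```

>>> {"name": "arm_command", "arguments": {
  "rows": [0, 0, 0, 0, 0, 0, -0.5, 0, 0, 0, 0, 0, 0, -0.5]
}}

```text
time: 28.67
ee_pos: [0.5634, -0.0127, 0.2729]
tcp_rot: [-90.1, 0.0, 104.2]
wrist_force: [-0.1, 0.3, -1.0]
opening: 0.0567
```

Run:
```python
from h import *
held("w14"); lidplane(); plan([.5635,-.0125,.24],104.2)
```

```text
lid at tool y 0.0502 z-range -0.030506193744909458 0.029847243393215987 tilt [ 0.1849 -0.2241]
lid tilt about: along x -0.19, along z -0.17 deg; centre y 0.0503 -> z world 0.2222
t 28.77 pos [ 0.5634 -0.0132  0.2725] rpy [-90.03   0.02 104.1 ] F [ 0.6 -0.4 -1.3] open 0.0567 q [ -1.3   6.3   8.   91.7  -0.  -15.4]
-> cm [ 0.07  3.25 -0.03] rv [ 0.03 -0.1  -0.02]
```

>>> {"name": "arm_command", "arguments": {
  "rows": [0.07, 0.7, 0, 0, 0, 0, -0.5, 0.07, 1.4, 0, 0, 0, 0, -0.5, 0.07, 2.1, 0, 0, 0, 0, -0.5, 0.07, 2.8, 0, 0, 0, 0, -0.5, 0.07, 3.2, 0, 0, 0, 0, -0.5, 0.07, 3.2, 0, 0, 0, 0, -0.5]
}}

```text
time: 29.27
ee_pos: [0.5628, -0.0116, 0.2386]
tcp_rot: [-89.9, -0.0, 104.2]
wrist_force: [-1.2, -0.8, -1.1]
opening: 0.0565
```

>>> {"name": "arm_command", "arguments": {
  "rows": [0, 0.4, 0, 0, 0, 0, -0.5, 0, 0.8, 0, 0, 0, 0, -0.5, 0, 1.2, 0, 0, 0, 0, -0.5, 0, 1.6, 0, 0, 0, 0, -0.5, 0, 1.6, 0, 0, 0, 0, -0.5]
}}

```text
time: 29.68
ee_pos: [0.5634, -0.0118, 0.2239]
tcp_rot: [-90.0, 0.1, 104.2]
wrist_force: [0.2, -3.1, 2.7]
opening: 0.0565
```

Run:
```python
from h import *
lidplane(); plan([.5635,-.0125,.2045],104.2)
```

```text
lid tilt about: along x -0.18, along z -0.10 deg; centre y 0.0506 -> z world 0.1735
t 29.73 pos [ 0.5634 -0.0118  0.224 ] rpy [-90.03   0.05 104.17] F [-0.6 -2.6  1.7] open 0.0565 q [ -1.2   5.9   2.2  86.3  -0.  -15.3]
-> cm [-0.07  1.95  0.01] rv [ 0.03 -0.03 -0.05]
```

>>> {"name": "arm_command", "arguments": {
  "rows": [-0.07, 0.4, 0, 0, 0, 0, -0.5, -0.07, 0.8, 0, 0, 0, 0, -0.5, -0.07, 1.2, 0, 0, 0, 0, -0.5, -0.07, 1.6, 0, 0, 0, 0, -0.5, -0.07, 2, 0, 0, 0, 0, -0.5, -0.07, 2, 0, 0, 0, 0, -0.5]
}}

```text
time: 30.23
ee_pos: [0.5636, -0.012, 0.2039]
tcp_rot: [-90.0, -0.0, 104.2]
wrist_force: [-0.2, -0.6, 5.0]
opening: 0.0567
```

Run:
```python
from h import *
lidplane(); plan([.5635,-.0125,.2045],104.2)
```

```text
lid tilt about: along x -0.22, along z -0.13 deg; centre y 0.0507 -> z world 0.1535
t 30.28 pos [ 0.5636 -0.012   0.2042] rpy [-90.05  -0.01 104.19] F [-2.2  0.   4.2] open 0.0565 q [ -1.2   6.    0.1  84.1   0.  -15.4]
-> cm [-0.05 -0.03  0.02] rv [ 0.05 -0.01  0.01]
```

>>> {"name": "arm_command", "arguments": {
  "rows": [0, 0, 0, 0, 0, 0, 0, 0, 0, 0, 0, 0, 0, 1, 0, 0, 0, 0, 0, 0, 1, 0, 0, 0, 0, 0, 0, 1, 0, -2, 0, 0, 0, 0, 1, 0, -5, 0, 0, 0, 0, 1, 0, -6.5, 0, 0, 0, 0, 1, 0, -6.5, 0, 0, 0, 0, 1, 0, -6.5, 0, 0, 0, 0, 1]
}}

```text
time: 31.03
ee_pos: [0.5638, -0.0122, 0.2694]
tcp_rot: [-90.1, 0.0, 104.2]
wrist_force: [0.3, -0.5, -0.3]
opening: 0.0854
```

Run:
```python
from h import *
welllook("w15"); plan([.557,-.3635,.19],104.2)
```

```text
well top z pct [0.1568 0.1583 0.2763]
tilt deg [-0.0278  0.048 ]
t 31.08 pos [ 0.5634 -0.0122  0.2683] rpy [-89.97  -0.01 104.18] F [ 0.2  0.5 -1. ] open 0.0854 q [ -1.2   6.3   7.5  91.3   0.  -15.4]
-> cm [-33.91   7.83   9.22] rv [-0.03 -0.02  0.01]
```

View pics/w15.png

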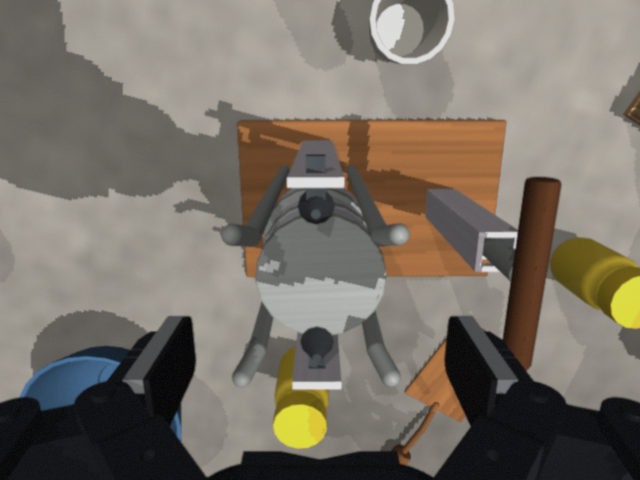

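Four in. Next: the tin at (0.557, -0.3635).

>>> {"name": "arm_command", "arguments": {
  "rows": [-2, 0, 0.6, 0, 0, 0, 1, -5, 0, 1.4, 0, 0, 0, 1, -8.5, 0, 2.3, 0, 0, 0, 1, -12, 0, 3.3, 0, 0, 0, 1, -15.5, 0, 4.2, 0, 0, 0, 1, -19, 0, 5.2, 0, 0, 0, 1, -22.5, 0, 6.1, 0, 0, 0, 1, -26, 1.5, 7.1, 0, 0, 0, 1, -29.5, 4, 8, 0, 0, 0, 1, -32.5, 6.5, 8.8, 0, 0, 0, 1, -33.9, 7.8, 9.2, 0, 0, 0, 1, -33.9, 7.8, 9.2, 0, 0, 0, 1]
}}

```text
time: 32.08
ee_pos: [0.5551, -0.3654, 0.1846]
tcp_rot: [-89.7, -0.3, 104.0]
wrist_force: [0.5, -0.3, -0.5]
opening: 0.0854
```

>>> {"name": "arm_command", "arguments": {
  "rows": [0, 0, 0, 0, 0, 0, 1, 0, 0, 0, 0, 0, 0, 1]
}}

```text
time: 32.25
ee_pos: [0.5574, -0.3625, 0.1914]
tcp_rot: [-90.0, -0.0, 104.2]
wrist_force: [-0.1, 0.2, -0.3]
opening: 0.0852
```

Run:
```python
from h import *
tinlook((.557,-.3635),"w16"); plan([.557,-.3635,.07],104.2)
```

```text
tin 7806 [266 188 101  98] z 0.02153184497569209 rad 0.0301 corr [ 0.5571 -0.3634]
tin 5425 [341 369  89  77] z 0.021424544976684667 rad 0.0309 corr [ 0.662  -0.2894]
t 32.3 pos [ 0.5578 -0.3623  0.1922] rpy [-90.06   0.04 104.24] F [0.3 0.6 0. ] open 0.0855 q [-33.   20.1  15.6  85.3   0.  -47.3]
-> cm [-0.09 12.22  0.11] rv [ 0.06  0.04 -0.04]
```

>>> {"name": "arm_command", "arguments": {
  "rows": [-0.09, 3, 0.12, 0, 0, 0, 1, -0.09, 6, 0.12, 0, 0, 0, 1, -0.09, 9, 0.12, 0, 0, 0, 1, -0.09, 11, 0.12, 0, 0, 0, 1, -0.09, 12, 0.12, 0, 0, 0, 1, -0.09, 12.2, 0.12, 0, 0, 0, 1, -0.09, 12.2, 0.12, 0, 0, 0, 0.3, -0.09, 12.2, 0.12, 0, 0, 0, -0.5, -0.09, 12.2, 0.12, 0, 0, 0, -0.5, -0.09, 12.2, 0.12, 0, 0, 0, -0.5, -0.09, 12.2, 0.12, 0, 0, 0, -0.5],
  "force": 120
}}

```text
time: 33.22
ee_pos: [0.5575, -0.3652, 0.0724]
tcp_rot: [-90.2, 0.2, 104.2]
wrist_force: [-0.6, 1.8, 8.8]
opening: 0.0566
```

Run:
```python
from h import *
plan([.5637,-.0125,.275],104.2)
```

```text
t 33.22 pos [ 0.5575 -0.3652  0.0724] rpy [-90.19   0.18 104.18] F [-0.6  1.8  8.8] open 0.0566 q [-33.2  22.2   4.9  72.4   0.  -47.4]
-> cm [ 33.98 -20.34  -9.31] rv [ 0.19 -0.02 -0.18]
```

>>> {"name": "arm_command", "arguments": {
  "rows": [0, -2, 0, 0, 0, 0, -0.5, 0, -6, 0, 0, 0, 0, -0.5, 1, -10, -0.3, 0, 0, 0, -0.5, 3.5, -14, -1, 0, 0, 0, -0.5, 7, -17.5, -1.9, 0, 0, 0, -0.5, 11, -20.3, -3, 0, 0, 0, -0.5, 15, -20.3, -4.1, 0, 0, 0, -0.5, 19, -20.3, -5.2, 0, 0, 0, -0.5, 23, -20.3, -6.3, 0, 0, 0, -0.5, 27, -20.3, -7.4, 0, 0, 0, -0.5, 31, -20.3, -8.5, 0, 0, 0, -0.5, 34, -20.3, -9.3, 0, 0, 0, -0.5]
}}

```text
time: 34.22
ee_pos: [0.5628, -0.0181, 0.2739]
tcp_rot: [-90.2, 0.0, 104.2]
wrist_force: [1.2, -0.5, -0.5]
opening: 0.0566
```

>>> {"name": "arm_command", "arguments": {
  "rows": [0, 0, 0, 0, 0, 0, -0.5, 0, 0, 0, 0, 0, 0, -0.5, 0, 0, 0, 0, 0, 0, -0.5, 0, 0, 0, 0, 0, 0, -0.5]
}}

```text
time: 34.55
ee_pos: [0.5632, -0.0209, 0.2727]
tcp_rot: [-90.1, 0.0, 104.1]
wrist_force: [1.0, -0.6, -0.5]
opening: 0.0563
```

Run:
```python
from h import *
held("w17"); lidplane(); plan([.5635,-.0125,.24],104.2)
```

```text
lid at tool y 0.0505 z-range -0.030884360512613656 0.029809916427613926 tilt [ 0.198  -0.0486]
lid tilt about: along x -0.05, along z -0.11 deg; centre y 0.0506 -> z world 0.2217
t 34.65 pos [ 0.5631 -0.0213  0.2722] rpy [-90.02   0.01 104.07] F [ 1.  -0.1 -1.3] open 0.0566 q [ -2.2   6.3   8.   91.7  -0.  -16.2]
-> cm [ 0.84  3.22 -0.25] rv [ 0.02 -0.13 -0.01]
```

>>> {"name": "arm_command", "arguments": {
  "rows": [0.5, 0, -0.1, 0, 0, 0, -0.5, 0.86, 0, -0.21, 0, 0, 0, -0.5, 0.86, 0.7, -0.21, 0, 0, 0, -0.5, 0.86, 1.4, -0.21, 0, 0, 0, -0.5, 0.86, 2.1, -0.21, 0, 0, 0, -0.5, 0.86, 2.8, -0.21, 0, 0, 0, -0.5, 0.86, 3.2, -0.21, 0, 0, 0, -0.5, 0.86, 3.2, -0.21, 0, 0, 0, -0.5]
}}

```text
time: 35.32
ee_pos: [0.5626, -0.0112, 0.2386]
tcp_rot: [-89.9, -0.0, 104.2]
wrist_force: [-0.8, -0.8, -1.8]
opening: 0.0564
```

>>> {"name": "arm_command", "arguments": {
  "rows": [0, 0.4, 0, 0, 0, 0, -0.5, 0, 0.8, 0, 0, 0, 0, -0.5, 0, 1.2, 0, 0, 0, 0, -0.5, 0, 1.6, 0, 0, 0, 0, -0.5, 0, 1.6, 0, 0, 0, 0, -0.5]
}}

```text
time: 35.73
ee_pos: [0.563, -0.0116, 0.2244]
tcp_rot: [-90.0, 0.1, 104.2]
wrist_force: [-2.2, -3.0, 2.2]
opening: 0.0562
```

Run:
```python
from h import *
lidplane(); plan([.5635,-.0125,.2045],104.2)
```

```text
lid tilt about: along x -0.04, along z -0.03 deg; centre y 0.0508 -> z world 0.1736
t 35.78 pos [ 0.563  -0.0115  0.2244] rpy [-90.04   0.06 104.15] F [-2.5 -3.4  1.5] open 0.0564 q [ -1.2   5.8   2.2  86.3  -0.  -15.3]
-> cm [-0.1   1.99 -0.02] rv [ 0.04 -0.05 -0.06]
```

>>> {"name": "arm_command", "arguments": {
  "rows": [-0.08, 0.4, 0, 0, 0, 0, -0.5, -0.08, 0.8, 0, 0, 0, 0, -0.5, -0.08, 1.2, 0, 0, 0, 0, -0.5, -0.08, 1.6, 0, 0, 0, 0, -0.5, -0.08, 2, 0, 0, 0, 0, -0.5, -0.08, 2.05, 0, 0, 0, 0, -0.5]
}}

```text
time: 36.28
ee_pos: [0.5633, -0.0118, 0.2039]
tcp_rot: [-90.1, -0.0, 104.2]
wrist_force: [-3.0, -0.8, 8.0]
opening: 0.0565
```

Run:
```python
from h import *
lidplane(); plan([.5635,-.0125,.2045],104.2)
```

```text
lid tilt about: along x -0.11, along z -0.11 deg; centre y 0.0509 -> z world 0.1531
t 36.33 pos [ 0.5633 -0.0118  0.204 ] rpy [-90.06  -0.01 104.18] F [-2.5 -1.   4.2] open 0.0568 q [ -1.2   5.9   0.   84.1   0.  -15.4]
-> cm [-0.07 -0.05 -0.  ] rv [ 0.06 -0.02  0.01]
```

>>> {"name": "arm_command", "arguments": {
  "rows": [0, 0, 0, 0, 0, 0, 0, 0, 0, 0, 0, 0, 0, 1, 0, 0, 0, 0, 0, 0, 1, 0, 0, 0, 0, 0, 0, 1, 0, -2, 0, 0, 0, 0, 1, 0, -5, 0, 0, 0, 0, 1, 0, -6.5, 0, 0, 0, 0, 1, 0, -6.5, 0, 0, 0, 0, 1, 0, -6.5, 0, 0, 0, 0, 1]
}}

```text
time: 37.08
ee_pos: [0.5636, -0.0119, 0.269]
tcp_rot: [-90.1, 0.0, 104.2]
wrist_force: [0.5, 0.0, -1.1]
opening: 0.0854
```

Run:
```python
from h import *
welllook("w18"); plan([.662,-.289,.19],104.2)
c=imaging.camera("top");W=cloud(c); z=W[...,2]; m=((z>0.015)&(z<0.029)).astype(np.uint8); n,l,s,ce=cv2.connectedComponentsWithStats(m)
for i in range(1,n):
    if 200<s[i,4]<400:
        P=W[l==i]; q=cv2.minEnclosingCircle(P[:,:2].astype(np.float32)); 
        if q[1]<.034: print(q)
```

```text
well top z pct [0.1568 0.1582 0.2758]
tilt deg [-0.0401 -0.03  ]
t 37.13 pos [ 0.5633 -0.0119  0.2678] rpy [-89.99  -0.01 104.18] F [-1.1 -0.1 -0.7] open 0.0855 q [ -1.2   6.2   7.4  91.2   0.  -15.4]
-> cm [-29.29   7.78  -2.78] rv [-0.01 -0.02  0.01]
((0.6597037315368652, -0.29114869236946106), 0.02980826608836651)
```

View pics/w18.png

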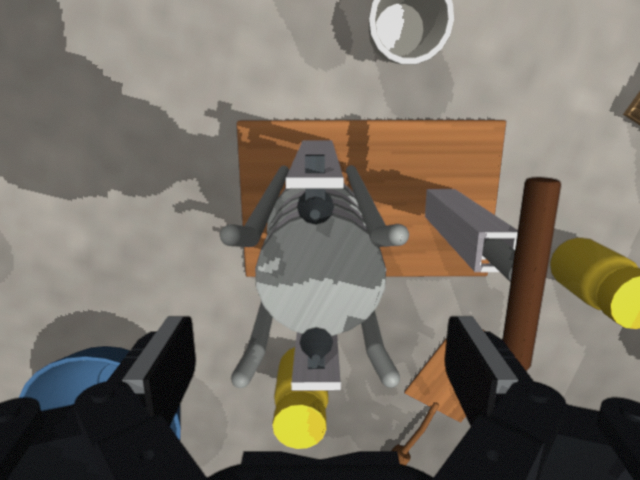

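>>> {"name": "arm_command", "arguments": {
  "rows": [-2, 0, -0.2, 0, 0, 0, 1, -5, 0, -0.5, 0, 0, 0, 1, -8, 0, -0.8, 0, 0, 0, 1, -11, 0, -1, 0, 0, 0, 1, -14, 0, -1.3, 0, 0, 0, 1, -17, 0, -1.6, 0, 0, 0, 1, -20, 1, -1.9, 0, 0, 0, 1, -23, 3, -2.2, 0, 0, 0, 1, -26, 5, -2.5, 0, 0, 0, 1, -28.5, 7, -2.7, 0, 0, 0, 1, -29.3, 7.8, -2.8, 0, 0, 0, 1, -29.3, 7.8, -2.8, 0, 0, 0, 1]
}}

```text
time: 38.18
ee_pos: [0.6611, -0.2905, 0.1853]
tcp_rot: [-89.7, -0.2, 104.1]
wrist_force: [0.3, 0.3, -0.2]
opening: 0.0858
```

>>> {"name": "arm_command", "arguments": {
  "rows": [0, 0, 0, 0, 0, 0, 1, 0, 0, 0, 0, 0, 0, 1, 0, 0, 0, 0, 0, 0, 1]
}}

```text
time: 38.43
ee_pos: [0.6624, -0.288, 0.1923]
tcp_rot: [-90.1, 0.1, 104.2]
wrist_force: [-0.2, -1.3, 0.4]
opening: 0.0852
```

Run:
```python
from h import *
tinlook((.662,-.29),"w19"); plan([.662,-.29,.07],104.2)
```

```text
tin 1338 [  9 161  73 104] z 0.0221994518965708 rad 0.0322 corr [ 0.684  -0.4382]
tin 7747 [265 186 101  98] z 0.02152021455834957 rad 0.0301 corr [ 0.6619 -0.2897]
t 38.48 pos [ 0.6624 -0.288   0.1924] rpy [-90.11   0.07 104.25] F [-0.1  0.4 -0.4] open 0.0852 q [-23.5  28.7  27.   88.2   0.  -37.8]
-> cm [-0.17 12.24  0.11] rv [ 0.11  0.05 -0.07]
```

View pics/w19.png

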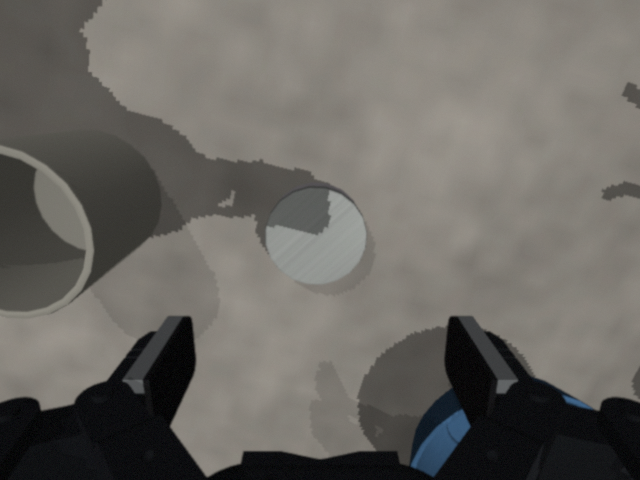

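>>> {"name": "arm_command", "arguments": {
  "rows": [-0.15, 3, 0.1, 0, 0, 0, 1, -0.15, 6, 0.1, 0, 0, 0, 1, -0.15, 9, 0.1, 0, 0, 0, 1, -0.15, 11, 0.1, 0, 0, 0, 1, -0.15, 12, 0.1, 0, 0, 0, 1, -0.15, 12.2, 0.1, 0, 0, 0, 1, -0.15, 12.2, 0.1, 0, 0, 0, 0.3, -0.15, 12.2, 0.1, 0, 0, 0, -0.5, -0.15, 12.2, 0.1, 0, 0, 0, -0.5, -0.15, 12.2, 0.1, 0, 0, 0, -0.5, -0.15, 12.2, 0.1, 0, 0, 0, -0.5],
  "force": 120
}}

```text
time: 39.4
ee_pos: [0.6627, -0.2913, 0.072]
tcp_rot: [-90.2, 0.2, 104.2]
wrist_force: [-1.6, 1.6, 8.4]
opening: 0.0567
```

Run:
```python
from h import *
plan([.563,-.0125,.275],104.2)
```

```text
t 39.4 pos [ 0.6627 -0.2913  0.072 ] rpy [-90.22   0.15 104.18] F [-1.6  1.6  8.4] open 0.0567 q [-23.7  30.1  15.7  75.3   0.  -37.9]
-> cm [ 29.42 -20.39   2.76] rv [ 0.22 -0.02 -0.15]
```

>>> {"name": "arm_command", "arguments": {
  "rows": [0, -2, 0, 0, 0, 0, -0.5, 0, -6, 0, 0, 0, 0, -0.5, 0.5, -10, 0, 0, 0, 0, -0.5, 2.5, -14, 0.2, 0, 0, 0, -0.5, 5.5, -17.5, 0.5, 0, 0, 0, -0.5, 9, -20.3, 0.9, 0, 0, 0, -0.5, 12.5, -20.3, 1.2, 0, 0, 0, -0.5, 16, -20.3, 1.5, 0, 0, 0, -0.5, 19.5, -20.3, 1.8, 0, 0, 0, -0.5, 23, -20.3, 2.1, 0, 0, 0, -0.5, 26.5, -20.3, 2.5, 0, 0, 0, -0.5, 29.4, -20.3, 2.8, 0, 0, 0, -0.5]
}}

```text
time: 40.4
ee_pos: [0.5614, -0.0107, 0.2733]
tcp_rot: [-90.1, 0.0, 104.2]
wrist_force: [-0.4, 0.6, -0.9]
opening: 0.0565
```

>>> {"name": "arm_command", "arguments": {
  "rows": [0, 0, 0, 0, 0, 0, -0.5, 0, 0, 0, 0, 0, 0, -0.5, 0, 0, 0, 0, 0, 0, -0.5, 0, 0, 0, 0, 0, 0, -0.5]
}}

```text
time: 40.73
ee_pos: [0.5627, -0.0135, 0.272]
tcp_rot: [-90.0, 0.0, 104.1]
wrist_force: [-0.1, -0.1, -0.9]
opening: 0.0565
```

Run:
```python
from h import *
held("w20"); lidplane(); plan([.5635,-.0125,.24],104.2)
```

```text
lid at tool y 0.0501 z-range -0.0304555427669231 0.030081888156171827 tilt [ 0.2002 -0.1897]
lid tilt about: along x -0.12, along z -0.12 deg; centre y 0.0502 -> z world 0.2214
t 40.83 pos [ 0.5627 -0.0136  0.2715] rpy [-90.     0.01 104.09] F [ 0.4  0.2 -0.6] open 0.0565 q [ -1.4   6.2   7.8  91.6  -0.  -15.5]
-> cm [ 0.09  3.15 -0.11] rv [ 0.   -0.11 -0.01]
```

>>> {"name": "arm_command", "arguments": {
  "rows": [0.1, 0, -0.08, 0, 0, 0, -0.5, 0.1, 0.7, -0.08, 0, 0, 0, -0.5, 0.1, 1.4, -0.08, 0, 0, 0, -0.5, 0.1, 2.1, -0.08, 0, 0, 0, -0.5, 0.1, 2.8, -0.08, 0, 0, 0, -0.5, 0.1, 3.1, -0.08, 0, 0, 0, -0.5, 0.1, 3.1, -0.08, 0, 0, 0, -0.5]
}}

```text
time: 41.42
ee_pos: [0.5626, -0.0114, 0.2393]
tcp_rot: [-89.9, -0.0, 104.2]
wrist_force: [-0.1, 0.6, 0.8]
opening: 0.0562
```

>>> {"name": "arm_command", "arguments": {
  "rows": [0, 0.4, 0, 0, 0, 0, -0.5, 0, 0.8, 0, 0, 0, 0, -0.5, 0, 1.2, 0, 0, 0, 0, -0.5, 0, 1.6, 0, 0, 0, 0, -0.5, 0, 1.6, 0, 0, 0, 0, -0.5]
}}

```text
time: 41.83
ee_pos: [0.563, -0.0115, 0.2242]
tcp_rot: [-90.0, 0.0, 104.2]
wrist_force: [1.2, -0.0, 4.1]
opening: 0.0565
```

Run:
```python
from h import *
lidplane(); plan([.5635,-.0125,.2045],104.2)
```

```text
lid tilt about: along x -0.16, along z 0.01 deg; centre y 0.0507 -> z world 0.1739
t 41.88 pos [ 0.563  -0.0115  0.2245] rpy [-90.04   0.01 104.18] F [ 0.5 -1.   3.6] open 0.0564 q [ -1.2   5.9   2.2  86.3  -0.  -15.3]
-> cm [-0.11  2.   -0.02] rv [ 0.04 -0.02 -0.01]
```

>>> {"name": "arm_command", "arguments": {
  "rows": [-0.06, 0.4, 0, 0, 0, 0, -0.5, -0.06, 0.8, 0, 0, 0, 0, -0.5, -0.06, 1.2, 0, 0, 0, 0, -0.5, -0.06, 1.6, 0, 0, 0, 0, -0.5, -0.06, 2, 0, 0, 0, 0, -0.5, -0.06, 2.05, 0, 0, 0, 0, -0.5]
}}

```text
time: 42.38
ee_pos: [0.5631, -0.0118, 0.2039]
tcp_rot: [-90.0, -0.0, 104.2]
wrist_force: [0.2, 0.8, 5.7]
opening: 0.0564
```

Run:
```python
from h import *
lidplane(); plan([.5635,-.0125,.2045],104.2)
```

```text
lid tilt about: along x -0.12, along z 0.01 deg; centre y 0.0505 -> z world 0.1536
t 42.43 pos [ 0.5632 -0.0118  0.2041] rpy [-90.04  -0.03 104.19] F [-0.1  1.6  6.1] open 0.0563 q [ -1.2   5.9   0.1  84.1   0.  -15.4]
-> cm [-0.08 -0.04 -0.02] rv [ 0.04 -0.01  0.03]
```

>>> {"name": "arm_command", "arguments": {
  "rows": [0, 0, 0, 0, 0, 0, -0.5, 0, 0, 0, 0, 0, 0, 0, 0, 0, 0, 0, 0, 0, 1, 0, 0, 0, 0, 0, 0, 1, 0, 0, 0, 0, 0, 0, 1, 0, -2, 0, 0, 0, 0, 1, 0, -5, 0, 0, 0, 0, 1, 0, -6.5, 0, 0, 0, 0, 1, 0, -6.5, 0, 0, 0, 0, 1, 0, -6.5, 0, 0, 0, 0, 1]
}}

```text
time: 43.27
ee_pos: [0.5633, -0.0121, 0.2694]
tcp_rot: [-90.1, 0.0, 104.2]
wrist_force: [-0.2, 0.4, -1.0]
opening: 0.0853
```

Run:
```python
from h import *
welllook("w21"); plan([.5398,.0783,.29],104.2)
c=imaging.camera("wrist"); W=cloud(c); x,y,z=W[...,0],W[...,1],W[...,2]
P=W[(z>.15)&(z<.2)&(abs(x-.54)<.06)&(abs(y-.078)<.03)]; q=cv2.minAreaRect(P[:,:2].astype(np.float32)); print("bar",q,np.percentile(P[:,2],[5,50,95]))
c=imaging.camera("side"); cv2.imwrite("pics/s22.png",cv2.resize(c["pixels"][150:330,230:430],None,fx=4,fy=3.3))
```

```text
well top z pct [0.1568 0.1583 0.2763]
tilt deg [-0.0437  0.0733]
t 43.32 pos [ 0.563  -0.0121  0.2682] rpy [-89.96  -0.01 104.17] F [ 0.6 -0.3  0. ] open 0.0854 q [ -1.2   6.2   7.5  91.3  -0.  -15.4]
-> cm [ 9.33 -2.18  0.04] rv [-0.04 -0.03  0.01]
bar ((0.5398856401443481, 0.07755754142999649), (0.08872833847999573, 0.01474343053996563), 14.197635650634766) [0.1584 0.1652 0.167 ]
```

View pics/w21.png

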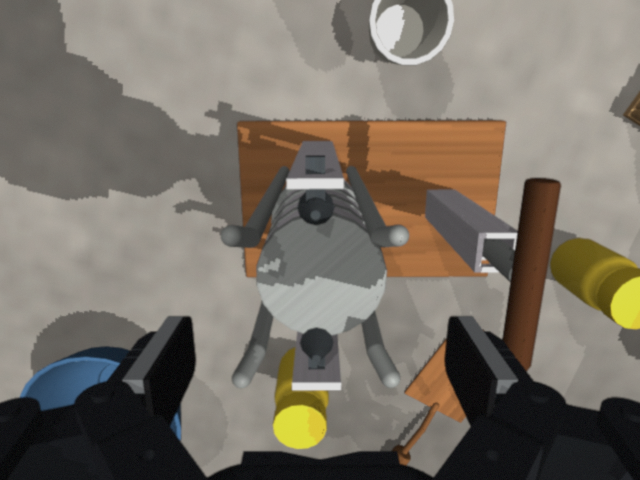

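View pics/s22.png

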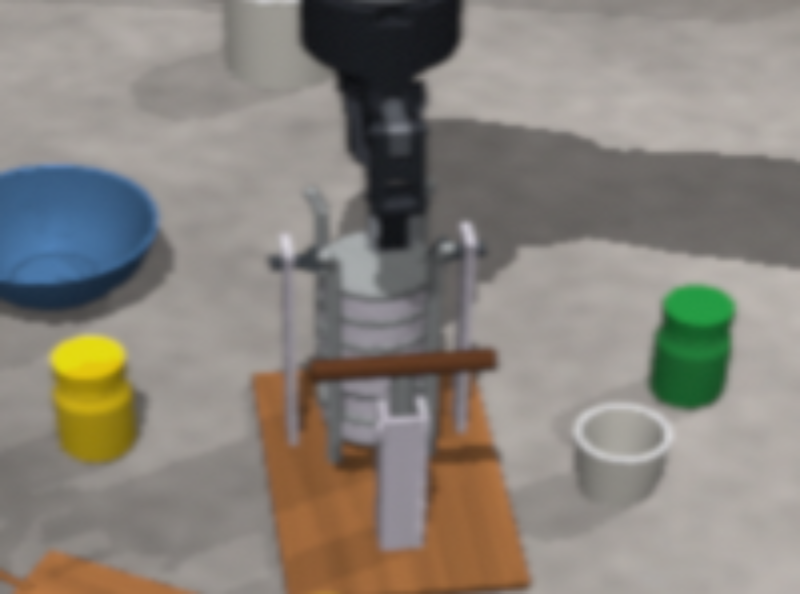

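>>> {"name": "arm_command", "arguments": {
  "rows": [2, 0, 0, 0, 0, 0, 0, 5, 0, 0, 0, 0, 0, 0, 8, 0, 0.05, 0, 0, 0, 0, 9.4, 0, 0.07, 0, 0, 0, 0, 9.4, 1.5, 0.07, 0, 0, 0, 0, 9.4, 3, 0.07, 0, 0, 0, 0, 9.4, 4.5, 0.07, 0, 0, 0, 0, 9.4, 5.4, 0.07, 0, 0, 0, 0, 9.4, 5.4, 0.07, 0, 0, 0, 0, 9.4, 5.4, 0.07, 0, 0, 0, 0],
  "force": 50
}}

```text
time: 44.25
ee_pos: [0.539, 0.0788, 0.2144]
tcp_rot: [-89.9, -0.0, 104.2]
wrist_force: [0.2, 0.4, 0.7]
opening: 0.0427
```

Run:
```python
from h import *
plan([.5393,.079,.214],104.2)
c=imaging.camera("wrist"); cv2.imwrite("pics/w23.png",c["pixels"])
c=imaging.camera("side"); cv2.imwrite("pics/s23.png",cv2.resize(c["pixels"][150:330,230:430],None,fx=4,fy=3.3))
```

```text
t 44.25 pos [0.539  0.0788 0.2144] rpy [-89.91  -0.01 104.17] F [0.2 0.4 0.7] open 0.0427 q [ 8.3  3.4 -1.4 85.2 -0.  -5.9]
-> cm [ 0.02  0.04 -0.04] rv [-0.09 -0.03  0.01]
```

View pics/w23.png

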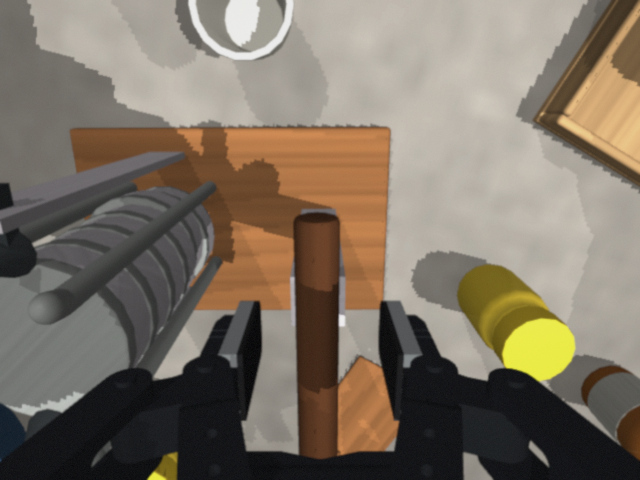

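View pics/s23.png

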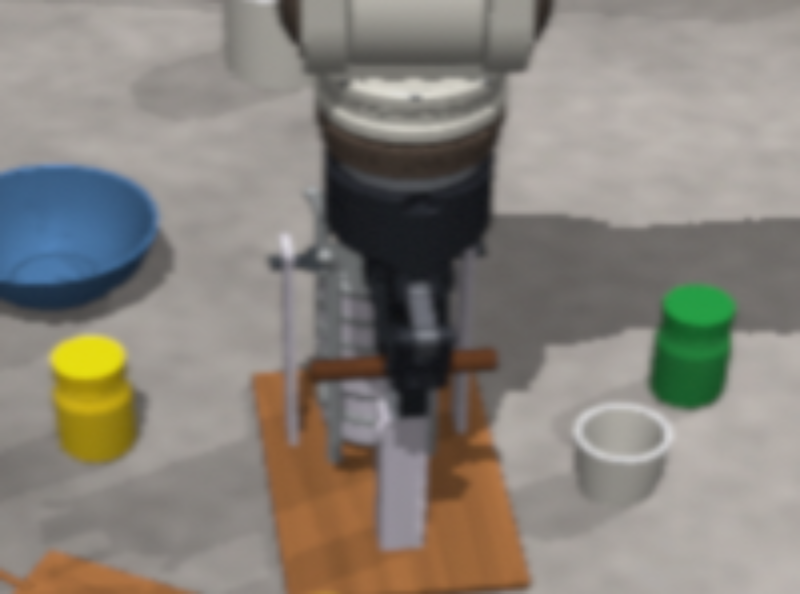

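Bar lies centred between the pads (column 318). Close on it.

>>> {"name": "arm_command", "arguments": {
  "rows": [0, 0, 0, 0, 0, 0, -1, 0, 0, 0, 0, 0, 0, -1, 0, 0, 0, 0, 0, 0, -1, 0, 0, 0, 0, 0, 0, -1, 0, 0, 0, 0, 0, 0, -1, 0, 0, 0, 0, 0, 0, -1],
  "force": 50
}}

```text
time: 44.85
ee_pos: [0.5398, 0.0782, 0.2158]
tcp_rot: [-90.1, 0.1, 104.1]
wrist_force: [0.7, -4.8, 2.5]
opening: 0.0122
```

>>> {"name": "arm_command", "arguments": {
  "rows": [0, -0.5, 0, 0, 0, 0, -1, 0, -1, 0, 0, 0, 0, -1, 0, -1.5, 0, 0, 0, 0, -1, 0, -2, 0, 0, 0, 0, -1, 0, -2, 0, 0, 0, 0, -1]
}}

```text
time: 45.27
ee_pos: [0.5398, 0.0782, 0.2355]
tcp_rot: [-90.0, 0.1, 104.1]
wrist_force: [1.6, -5.4, 0.8]
opening: 0.0122
```

>>> {"name": "arm_command", "arguments": {
  "rows": [-0.05, -0.8, 0, 0, 0, 0, -1, -0.05, -1.6, 0, 0, 0, 0, -1, -0.05, -2.4, 0, 0, 0, 0, -1, -0.05, -3.2, 0, 0, 0, 0, -1, -0.05, -4, 0, 0, 0, 0, -1, -0.05, -4.8, 0, 0, 0, 0, -1, -0.05, -5.6, 0, 0, 0, 0, -1, -0.05, -6, 0, 0, 0, 0, -1, -0.05, -6, 0, 0, 0, 0, -1]
}}

```text
time: 46.02
ee_pos: [0.5398, 0.0782, 0.2959]
tcp_rot: [-90.1, 0.0, 104.2]
wrist_force: [0.6, -3.7, 2.3]
opening: 0.0125
```

Run:
```python
from h import *
plan([.5393,.079,.306],104.2)
c=imaging.camera("side"); cv2.imwrite("pics/s24.png",cv2.resize(c["pixels"][130:330,230:430],None,fx=3.5,fy=3))
```

```text
t 46.02 pos [0.5398 0.0782 0.2959] rpy [-90.07   0.05 104.16] F [ 0.6 -3.7  2.3] open 0.0125 q [ 8.3  4.1  8.3 94.1 -0.  -5.9]
-> cm [ 0.09 -1.01  0.02] rv [ 0.07 -0.04 -0.05]
```

View pics/s24.png

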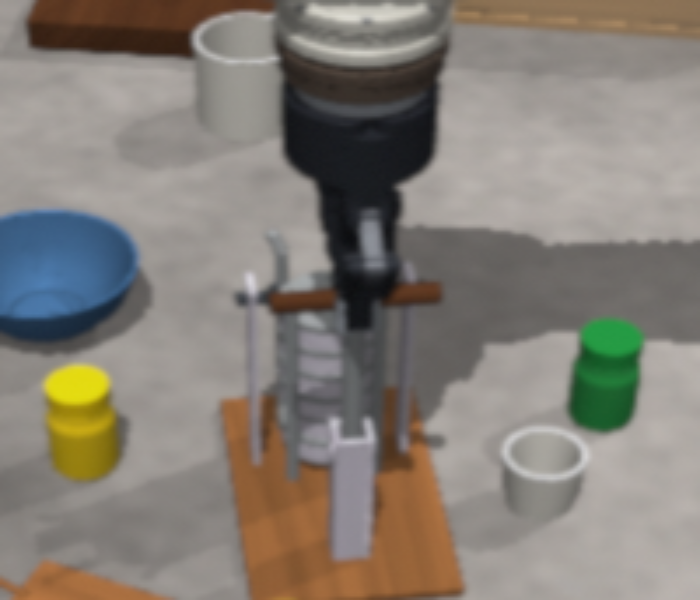

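>>> {"name": "arm_command", "arguments": {
  "rows": [0, -0.3, 0, 0, 0, 0, -1, 0, -0.6, 0, 0, 0, 0, -1, 0, -0.8, 0, 0, 0, 0, -1, 0, -0.9, 0, 0, 0, 0, -1, 0, -1, 0, 0, 0, 0, -1, 0, -1, 0, 0, 0, 0, -1]
}}

```text
time: 46.57
ee_pos: [0.5398, 0.0782, 0.3044]
tcp_rot: [-90.0, 0.0, 104.2]
wrist_force: [5.5, -4.9, -4.4]
opening: 0.012
```

Run:
```python
from h import *
plan([.5393,.079,.306],104.2)
c=imaging.camera("wrist"); cv2.imwrite("pics/w25.png",c["pixels"])
c=imaging.camera("side"); cv2.imwrite("pics/s25.png",cv2.resize(c["pixels"][220:310,290:390],None,fx=6,fy=6,interpolation=cv2.INTER_CUBIC))
```

```text
t 46.57 pos [0.5398 0.0782 0.3044] rpy [-90.     0.04 104.16] F [ 5.5 -4.9 -4.4] open 0.012 q [ 8.3  4.4  9.5 95.1 -0.  -5.9]
-> cm [ 0.09 -0.16  0.03] rv [-0.   -0.04 -0.04]
```

View pics/w25.png

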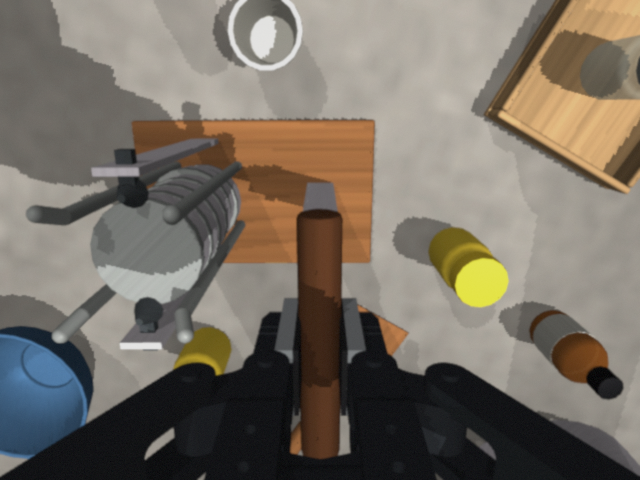

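View pics/s25.png

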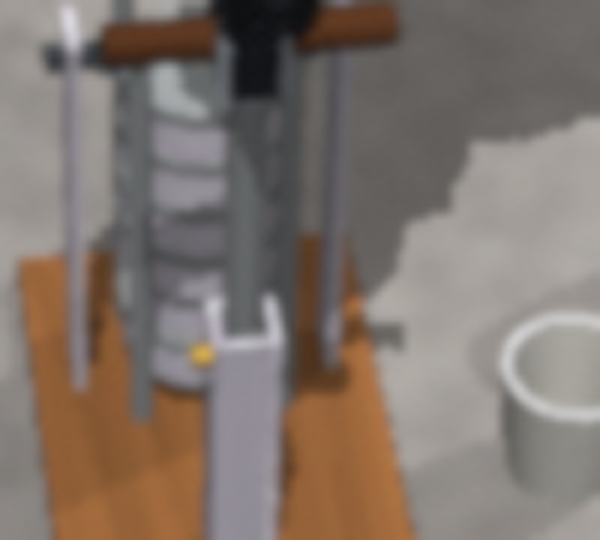

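>>> {"name": "arm_command", "arguments": {
  "rows": [0, 0, 0, 0, 0, 0, -0.5, 0, 0, 0, 0, 0, 0, 0, 0, 0, 0, 0, 0, 0, 0.2, 0, 0, 0, 0, 0, 0, 0.2, 0, -2, 0, 0, 0, 0, 0.2, 0, -5, 0, 0, 0, 0, 0.2, 0, -8, 0, 0, 0, 0, 0.2, 0, -10, 0, 0, 0, 0, 0.2, 3, -10, 3, 0, 0, 0, 0.2, 6, -10, 6, 0, 0, 0, 0.2, 9, -10, 9, 0, 0, 0, 0.2, 12, -10, 12, 0, 0, 0, 0.2]
}}

```text
time: 47.67
ee_pos: [0.3948, 0.1643, 0.4049]
tcp_rot: [-90.0, -0.0, 104.1]
wrist_force: [-0.2, 1.9, -0.2]
opening: 0.0512
```

>>> {"name": "arm_command", "arguments": {
  "rows": [3, 0, 3, 0, 0, 0, 0.2, 6, 0, 6, 0, 0, 0, 0.2, 6, 0, 6, 0, 0, 0, 0.2, 6, 0, 6, 0, 0, 0, 0.2]
}}

```text
time: 48.0
ee_pos: [0.3218, 0.2082, 0.4058]
tcp_rot: [-90.1, -0.1, 104.4]
wrist_force: [0.3, 0.9, -0.6]
opening: 0.0517
```

Run:
```python
from h import *
o=sensors.get_obs(); print(o["time"],o["ee_pos"],o["wrist_force"])
c=imaging.camera("side"); cv2.imwrite("pics/s26.png",c["pixels"]); cv2.imwrite("pics/s26b.png",cv2.resize(c["pixels"][170:310,270:400],None,fx=4.2,fy=4.2,interpolation=cv2.INTER_CUBIC))
W=cloud(c);x,y,z=W[...,0],W[...,1],W[...,2]
P=W[(z>.2)&(z<.3)&(abs(x-.54)<.06)&(abs(y-.078)<.04)]; print("bar z",np.percentile(P[:,2],[5,50,97]))
c=imaging.camera("top"); cv2.imwrite("pics/t26.png",c["pixels"]); W=cloud(c)
d=np.hypot(W[...,0]-.562,W[...,1]+.0135)<.02; print("pile top",np.nanpercentile(W[d][:,2],[10,50,90]))
x,y,z=W[...,0],W[...,1],W[...,2]
P=W[(z>.2)&(z<.3)&(abs(x-.54)<.06)&(abs(y-.078)<.04)]; print("bar z top",np.percentile(P[:,2],[5,50,97]))
P=W[(z>.075)&(z<.1)&(np.hypot(x-.386,y-.274)<.05)]; print("jar",P.mean(0))
```

```text
48.0 [0.3218 0.2082 0.4058] [ 0.3366  0.9229 -0.6242]
bar z [0.2086 0.25   0.256 ]
pile top [0.1542 0.1569 0.1601]
bar z top [0.2485 0.253  0.2571]
jar [0.3871 0.2716 0.0848]
```

View pics/s26.png

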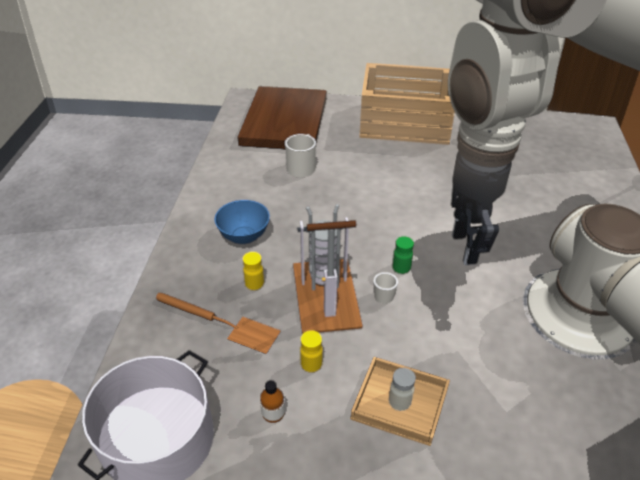

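View pics/s26b.png

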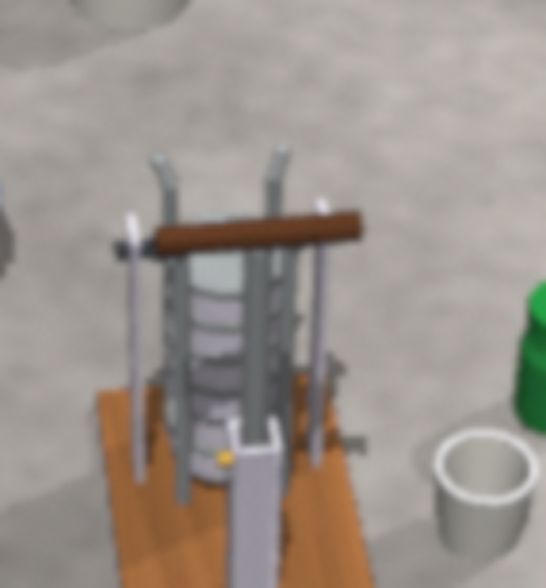

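View pics/t26.png

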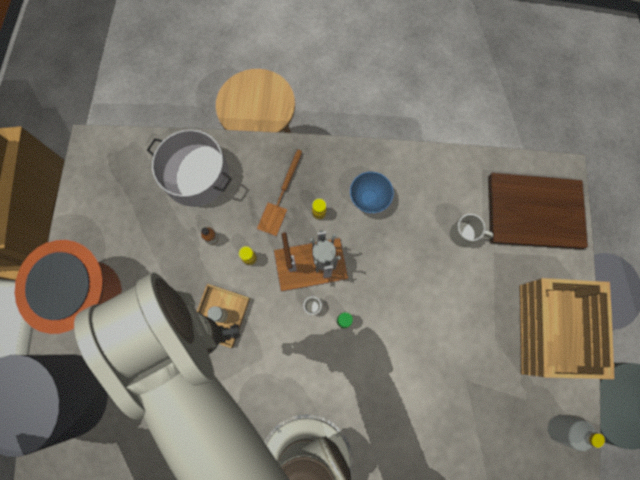

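>>> {"name": "arm_command", "arguments": {
  "rows": [0, 0, 0, 0, 0, 0, 0.2, 0, 0, 0, 0, 0, 0, 0.2, 0, 0, 0, 0, 0, 0, 0.2]
}}

```text
time: 48.35
ee_pos: [0.3243, 0.2068, 0.4047]
tcp_rot: [-90.0, 0.0, 104.1]
wrist_force: [0.9, 0.0, 0.1]
opening: 0.0512
```

Run:
```python
from h import *
print(bot.job_done())
```

```text
the job is handed in; nothing more can be done
None
```

The job is done and handed in at about 48 s.

- **Jar:** I moved it to the tray, where it stands upright; its lid measured 85 mm above the slab.
- **Tins:** All six that were on the slab are in the dispenser. After each press the top lid lay flat at 158 mm with both catches over it. The second tin tilted about 10° in the grip on its way in, but lay flat and caught once I let go.
- **Handle:** I pulled it up last, by about 89 mm. The brass lock button shows outside the tube's +x face.

The last top and side pictures show no tin left on the slab and the bystanders and look-alikes where they were. No tin was seen to be knocked aside.

The calibration estimates of the well's position differed by 1 to 3 mm between cameras. I corrected for this with the wrist view and the forces felt.

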